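Tip a flush block out of a dry-block heater and set it on its cooling plate

TASK

Take the dropper bottle off the flat metal cooling plate and stand it upright on the bare worktop, clear of the plate. The metal tube block lies flush in the heater's well with no room for fingers: press down its back end, under the sensor head, so that it rocks over and stays with its front end raised, then lift it out by the raised end and lay it flat in the middle of the cooling plate, lengthways along the plate, gently and without dropping it. Do not touch the sensor head, never tip the dropper bottle over, and leave the small white bottle, the timer and the glass dish where they are.

Things in the scene. Friction and masses are not known exactly. Their poses are not given: they have to be found in the camera images.
- heater: Fixed dry-block heater, a light grey housing 128 x 96 mm whose flat top (deck) is 46 mm high. Origin: centre of its underside. +x points from its front (panel with dial, robot side) to its back (sensor head side), z up. In the deck is an open-topped well, 47 mm wide (y), from x = -48 to +32 mm. Everything in it is rigid.
- well_top (a point): Centre of the seated block's top face, at deck height: heater x = -12, y = 0, z = 46 mm; same axes. The well's floor is flat, 24 mm below the deck, from its front wall to a ridge across it 2 mm behind this point; behind the ridge the floor slopes down to the back at 25 degrees.
- head_front (a point): Fixed sensor head over the back of the well, must not be touched: grey box 35 (x) x 40 (y) x 75 mm (z). This point is the middle of the lower edge of its front face, 75 mm above the deck and 6 mm behind the seated block's back end (heater x = 29, z = 121 mm). So a gripper must come to that end tilted, leaning to the heater's front. A post stands under its rear half.
- block_center (a point): Centre of the loose aluminium tube block, 70 (x) x 44 (y) x 24 (z) mm, 0.15 to 0.26 kg, two rows of shallow tube wells on top; x along its length, z out of its top. At the start it is seated flush with the deck, its x along the heater's x: 1 mm from the well's front wall, 1.5 mm from the side walls, 9 mm gap behind its back end (+x).
- block: The same block; origin at the centre of its underside. Pressing its top within 12 mm of its back end with a few newtons, 8 to 12 mm down, makes it rock over the ridge by itself to 25 degrees, back end down, and it stays so when let go. Its front end then stands up to 13 mm above the deck and its sides can be gripped there.
- plate: Fixed cooling plate, a plain flat metal plate 104 (x) x 84 (y) x 12 mm; origin at the centre of its underside, x along its length, z up.
- plate_top (a point): Centre of the cooling plate's top face, 12 mm above the worktop; same axes.
- dropper_center (a point): Centre of the loose brown dropper bottle, 88 mm tall, half-way up (44 mm above its underside), z along its axis. The glass body is 33 mm in diameter up to 53 mm above its underside, then a narrow black dropper cap (19 mm, then 13 mm in diameter). 0.06 kg. It starts on the cooling plate.
- dropper: The same bottle; origin at the centre of its underside.
- bottle_white_center (a point): Bystander: small white reagent bottle with a blue cap, 43 mm diameter, 95 mm tall; its centre half-way up.
- timer_center (a point): Bystander: grey bench timer 58 x 64 x 20 mm lying flat; its centre.
- dish_center (a point): Bystander: round glass dish, 60 mm diameter, 14 mm high; its centre.
- sensor_head: The sensor head and its post, a fixed part of the heater; its frame is the heater's own frame (origin at the centre of the heater's underside).
Mind the look-alikes: they are no part of the job. What is shaped like the dropper but yellow is not meant.

How it is judged (in metres and radians):
On the way:
1. the block has been rocked over in its well, front end raised by more than 20 degrees (angle between block_center's own z axis and vertical above 0.35 rad and distance between block_center and well_top below 0.025 m), for 0.2 s.
At the end, for the whole second after the job is handed in: The block lies flat (within 0.06 rad) on the cooling plate, its centre within 20 mm of the plate's and its length along the plate's within 0.2 rad; the dropper bottle stands upright (within 0.1 rad) on the worktop, over 60 mm from the plate's centre; both at rest (horizontal distance between block_center and plate_top below 0.02 m and angle between the x axis of block and the x axis of plate, either way round below 0.2 rad and angle between block_center's own z axis and vertical below 0.06 rad and z of block_center in the frame of plate_top between 0.009 and 0.015 m and angle between dropper_center's own z axis and vertical below 0.1 rad and height (world z) of dropper_center between 0.038 and 0.051 m and horizontal distance between dropper_center and plate_top above 0.06 m and linear speed of each of block, dropper below 0.02 m/s); the robot touches nothing.
It fails at once if the sensor head is touched with more than 3 N (contact force between anything else and sensor_head above 3 N).
It fails at once if the dropper bottle is tipped by more than 0.6 rad (angle between dropper_center's own z axis and vertical above 0.6 rad).
It fails at once if the block meets the cooling plate with more than 60 N (contact force between block and plate above 60 N).
It fails at once if the white bottle, the timer or the dish is moved by more than 25 mm or the bottle is tipped (distance of any of bottle_white_center, timer_center, dish_center from where it was at the start of the episode above 0.025 m or angle between bottle_white_center's own z axis and vertical above 0.5 rad).
It also fails if it takes over 72 s, if anything falls off the work surface, if the arm or the gripper's body presses on something with over 40 N, if the wrist force passes 120 N, or if a joint passes its speed limit or range.

ROBOT

A 6-joint arm with a two-finger parallel gripper is mounted at the origin on a cart in front of the work surface, level with it; the furniture and walls round the work are solid. World frame = base frame: x ahead of the robot, y to its left, z up, the work surface at z = 0. Lengths are in m, angles in degrees, forces in N, time in s.
With the tool pointing down it reaches from about 0.4 to 0.825 m from the base axis. Payload 7 kg.
Tool frame: the origin (TCP) lies at the very end of the fingers, on their centre line; the grasp point (between the pads) lies 19 mm behind it; x points along the fingers, z is the direction in which the jaws open and shut, and the axes are right-handed (so a half turn about x gives the same grasp; the last joint's range is limited). The gripper opens to 88 mm and grips with 3 to 60 N. Pads are 19 mm wide; open, the fingers measure 130 mm over their backs; the gripper's body (78 mm by 193 mm) begins 47 mm behind the grasp point.
Start: joints at [-46.862, 20.546, 0.682, 0, -70.136, -16.507], TCP at [0.303, -0.603, 0.227] pointing down, gripper open.
Joint ranges: [-176.03, 176.03], [-82.01, 121.73], [-58.28, 71.71], [-173.87, 95.51], [-174.79, -0.11], [-173.66, 173.66]. Speed limits (degrees/s): [136.94, 136.94, 172.46, 180, 180, 180].

INTERFACE

Orientations are given as [roll, pitch, yaw] about the fixed x, y, z axes, in that order (R = Rz(yaw) Ry(pitch) Rx(roll)).
In Python, from plant import sensors, cams, workorder gives the robot as it stands. The module is installed in compiled form; this text tells all that it offers.
- The arm moves only by the shell command python3 -m handwheel 'ROWS' [OPENING] [FORCE]. ROWS is JSON, one flat list of numbers, 4 for each row, row after row: the shift along the tool's x, y, z in cm, then the turn about the tool's x in degrees. A call has exactly 10 rows; each row is the pose to reach, as a shift and turn from the pose commanded when the call began, along the tool's axes at that moment; what a row does not reach only later rows make up. A row lasts 1/8 s, in which the tool goes at most 62.5 mm and 10.7 degrees, less where a joint would pass 70% of its speed; a pose out of reach is approached as far as the arm can. A call with a gripper value outside its range is refused whole. OPENING is the finger opening in cm, from 0 to 8.76, set as the call begins (- or left out, the last holds). The fingers move at their own pace and stop on an object; FORCE is the grip in N (left out, the last holds). Time passes only in rows, so rows that repeat a pose let the fingers close, or fill a call up. It gives the time, the measured TCP pose, the force and the opening at its end, in the units of the state.
- sensors.get_state(): the state, without advancing time (a new reading comes with each control period).
- cams.capture(name): name is "scene" or "top" or "wrist"; returns a dict with "image" (480x640x3 uint8, red, green, blue), "fov_y" (degrees; the focal length in pixels is half the picture's height over the tangent of half this angle, whatever the lens; pixels are square), "cx", "cy" (the principal point, pixels), "D" ([k1, k2, p1, p2, k3] as OpenCV has them; the pictures are not rectified), "xyz" and "rotation" of the camera in the world. Camera axes: x right, y down, z forward; pixel columns grow to the right and rows downward; lengths in m; the calibration is good to about 2 mm. A picture is of the moment at which its call begins. There is no depth.
- workorder.close_job(): hands the job in, once; it reports no verdict.
The state is a dict: "time_s": time; "joints": joint angles; "qd": joint speeds; "joint_torque": joint torques, N m; "tcp_pos": TCP position; "eef_rot": TCP orientation; "contact_force": force on the tool from outside, world axes, zero at the start; "moment": the same for the moment, N m; "gripper_width": finger opening in m.
Only numpy, scipy, OpenCV 4.12 (cv2) and the standard library are available. Lean on these libraries where they do the work, as an engineer would, in place of code of your own. Each camera call takes 0.05 s, during which the arm holds its last target.

## Working session

There is one attempt and no reset: what is moved stays moved. The work goes in short steps, Python scripts to look and compute and a shell command to move; the robot and the scene stay as the last step left them, time stands still between calls to the robot, and variables do not carry over. Pictures are saved under pics/ and viewed, and the job is handed in when it is done.

```bash
mkdir -p pics
cat > h.py <<'E'
import numpy as np,cv2
from plant import sensors,cams,workorder
from scipy.spatial.transform import Rotation as R
E
python3 - <<'E'
from h import *
s=sensors.get_state();print({k:np.round(v,4).tolist() for k,v in s.items()})
import pickle
for n in("scene","top","wrist"):
    c=cams.capture(n);cv2.imwrite(f"pics/{n}0.png",c["image"][:,:,::-1]);pickle.dump(c,open(f"pics/{n}0.pkl","wb"))
    print(n,{k:np.round(v,4).tolist() for k,v in c.items() if k!="image"})
E
```

```text
{'time_s': 0.0, 'joints': [-46.8614, 20.5928, 0.6337, -0.0209, -70.1377, -16.507], 'qd': [-0.1343, 0.0042, -0.0301, -0.0028, -0.0259, 0.0403], 'joint_torque': [0.0012, -58.2724, 29.3067, 6.9973, 0.007, -0.0002], 'tcp_pos': [0.3023, -0.6029, 0.2256], 'eef_rot': [5.0148, 89.9013, 121.6393], 'contact_force': [-0.2909, 0.3726, -0.0634], 'moment': [-0.0049, 0.0087, 0.0487], 'gripper_width': 0.0873}
scene {'fov_y': 50.8346, 'cx': 322.3842, 'cy': 232.9173, 'D': [0.0218, 0.0, 0.0, 0.0, 0.0], 'xyz': [0.0219, 0.783, 0.6725], 'rotation': [-126.2442, -0.236, -135.1171]}
top {'fov_y': 49.4086, 'cx': 311.7939, 'cy': 233.42, 'D': [0.0458, 0.0, 0.0, 0.0, 0.0], 'xyz': [0.4029, 0.2355, 1.1195], 'rotation': [-169.9708, 0.0904, -89.3644]}
wrist {'fov_y': 58.0019, 'cx': 315.7492, 'cy': 236.4856, 'D': [-0.0705, 0.0, 0.0, 0.0, 0.0], 'xyz': [0.2294, -0.6392, 0.3836], 'rotation': [162.3866, -0.0903, 116.6231]}
```

View pics/scene0.png

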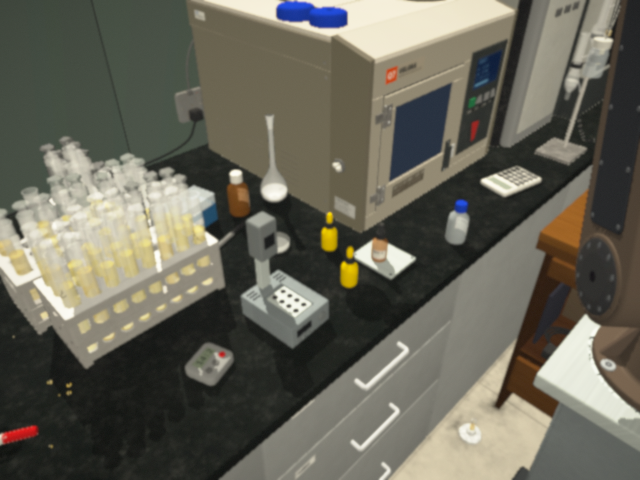

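View pics/top0.png

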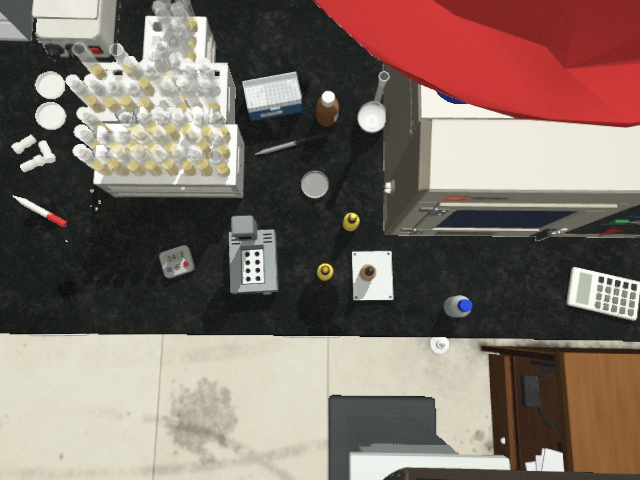

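View pics/wrist0.png

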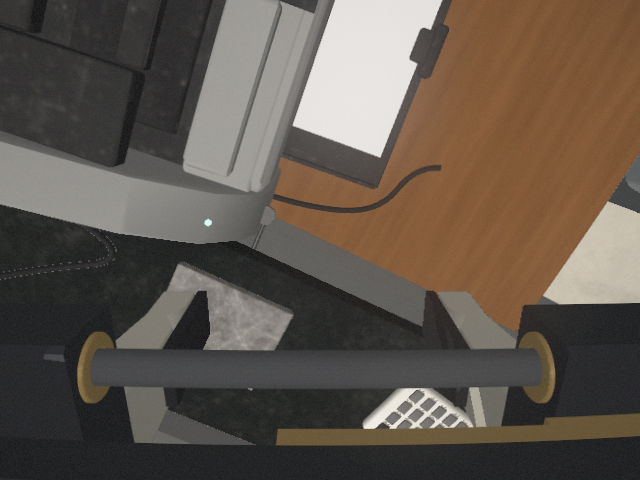

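The picture shows these lookalikes for the dropper (top-camera pixels):
- Brown dropper on the plate, (368,272). This matches the description.
- Yellow droppers at (325,271) and (351,221).
- Brown bottle with a white cap at (327,108).

I'll choose the one on the plate and check it in a close crop.

```bash
cat >> h.py <<'E'
import pickle
def K(c):
    f=240/np.tan(np.radians(c["fov_y"]/2));return np.array([[f,0,c["cx"]],[0,f,c["cy"]],[0,0,1]])
def Rc(c): return R.from_euler("xyz",c["rotation"],degrees=True).as_matrix()
def ray(c,u,v):
    p=cv2.undistortPoints(np.array([[[u,v]]],float),K(c),np.array(c["D"],float))[0,0]
    return Rc(c)@np.array([p[0],p[1],1.])
def onz(c,u,v,z):
    d=ray(c,u,v);o=np.array(c["xyz"]);return o+d*(z-o[2])/d[2]
def proj(c,P):
    P=np.atleast_2d(np.array(P,float));r=Rc(c).T
    return cv2.projectPoints(P,cv2.Rodrigues(r)[0],-r@np.array(c["xyz"]),K(c),np.array(c["D"],float))[0][:,0]
def snap(n,tag):
    c=cams.capture(n);cv2.imwrite(f"pics/{n}{tag}.png",c["image"][:,:,::-1]);pickle.dump(c,open(f"pics/{n}{tag}.pkl","wb"));return c
def load(n): return pickle.load(open(f"pics/{n}.pkl","rb"))
def crop(n,x0,y0,x1,y1,s,out):
    im=cv2.imread(f"pics/{n}.png")[y0:y1,x0:x1];cv2.imwrite(f"pics/{out}.png",cv2.resize(im,None,fx=s,fy=s,interpolation=cv2.INTER_CUBIC))
E
python3 -c "
from h import *
crop('top0',215,200,405,310,4,'ct0')
crop('scene0',230,190,430,340,4,'cs0')"
```

```text
(no output)
```

View pics/ct0.png

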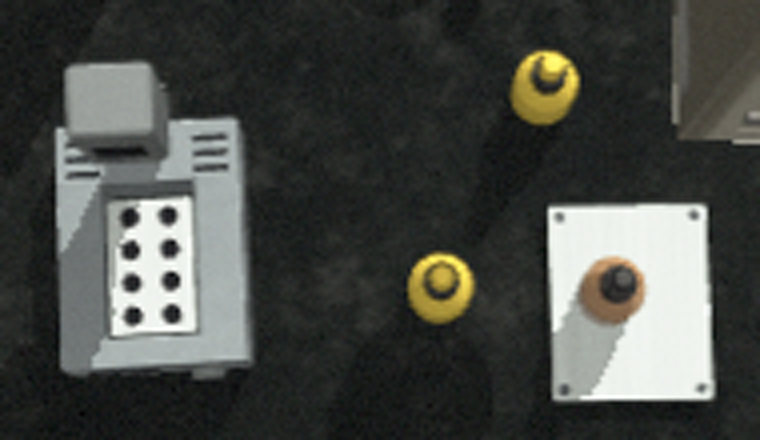

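View pics/cs0.png

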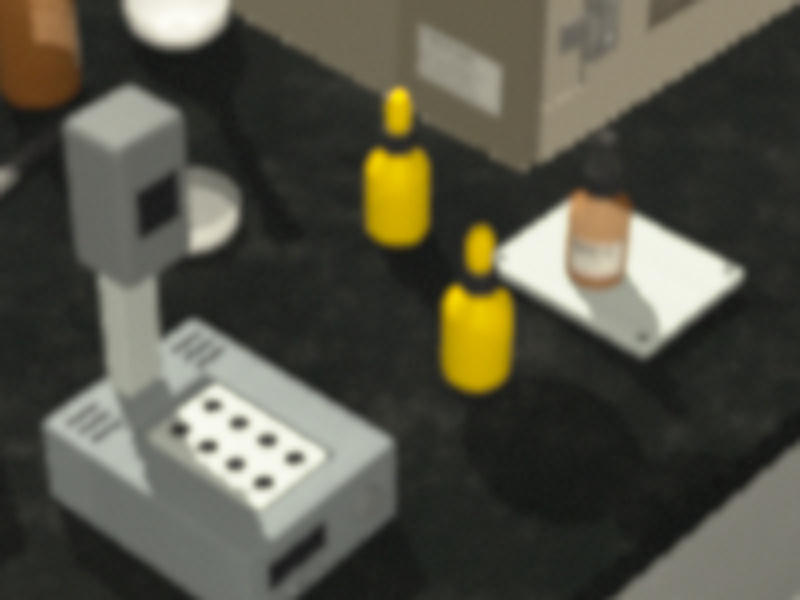

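The crop confirms it: the brown glass dropper with the black cap stands on the white plate (crop 612,285), and the yellow look-alikes stand free. Next I'll measure.

Run:
```python
from h import *
c=load('top0');s=load('scene0')
T=lambda x,y:(x/4+215-.375,y/4+200-.375)
S=lambda x,y:(x/4+230-.375,y/4+190-.375)
pl=[onz(c,*T(*p),.012) for p in[(549,206),(708,205),(714,400),(553,400)]]
ps=[onz(s,*S(*p),.012) for p in[(496,258),(612,195),(745,270),(644,352)]]
print("plate T",np.round(pl,4).tolist(),np.mean(pl,0));print("S",np.round(ps,4).tolist(),np.mean(ps,0))
bl=[onz(c,*T(*p),.046) for p in[(109,199),(191,197),(197,333),(111,336)]]
print("block T",np.round(bl,4).tolist(),np.mean(bl,0))
dk=[onz(c,*T(*p),.046) for p in[(57,128),(240,118),(252,362),(61,374)]]
print("deck T",np.round(dk,4).tolist(),np.mean(dk,0))
ds=[onz(s,*S(*p),.046) for p in[(45,427),(195,318),(395,443),(268,535)]]
print("deck S",np.round(ds,4).tolist(),np.mean(ds,0))
hd=[onz(c,*T(*p),.196) for p in[(66,65),(152,63),(158,137),(68,140)]]
print("head top T",np.round(hd,4).tolist(),np.mean(hd,0))
# dropper: cap top at z .1, shoulder
print("drop captop T",onz(c,*T(622,278),.1),"body", onz(c,*T(612,292),.053+.012-.01))
print("drop body S base", onz(s,*S(597,283),.012)," cap top",onz(s,*S(605,135),.1))
for n,p in dict(y1=(440,278),y2=(549,68)).items(): print(n,onz(c,*T(*p),.085))
for n,p in dict(y1=(476,385),y2=(398,240)).items(): print(n,'S base front',onz(s,*S(*p),0))
print('white cap',onz(c,465,304,.095),'timer',onz(c,177,261,.02),'dish',onz(c,315,184,.014))
# incubator corner near
print('inc bottom corner', onz(c,385,235,0))
```

```text
plate T [[0.5612, 0.1531, 0.012], [0.5627, 0.0681, 0.012], [0.4591, 0.0667, 0.012], [0.4581, 0.1513, 0.012]] [0.51025455 0.10982078 0.012     ]
S [[0.5567, 0.1495, 0.012], [0.549, 0.0637, 0.012], [0.4589, 0.0651, 0.012], [0.4555, 0.1528, 0.012]] [0.50503962 0.10777055 0.012     ]
block T [[0.5575, 0.3841, 0.046], [0.559, 0.3416, 0.046], [0.4885, 0.3366, 0.046], [0.4865, 0.3806, 0.046]] [0.52289178 0.36072342 0.046     ]
deck T [[0.5947, 0.4125, 0.046], [0.601, 0.3172, 0.046], [0.474, 0.308, 0.046], [0.4669, 0.4054, 0.046]] [0.53414443 0.36077662 0.046     ]
deck S [[0.5904, 0.415, 0.046], [0.5998, 0.3181, 0.046], [0.4728, 0.3115, 0.046], [0.4718, 0.3891, 0.046]] [0.53372266 0.3584379  0.046     ]
head top T [[0.5968, 0.3849, 0.196], [0.5982, 0.3461, 0.196], [0.5643, 0.3423, 0.196], [0.5624, 0.3827, 0.196]] [0.58042297 0.36398431 0.196     ]
drop captop T [0.51338942 0.124044   0.1       ] body [0.51103419 0.12429098 0.055     ]
drop body S base [0.50626277 0.12786389 0.012     ]  cap top [0.51260412 0.12372122 0.1       ]
y1 [0.51398852 0.21282359 0.085     ]
y2 [0.62123216 0.15839364 0.085     ]
y1 S base front [0.50631225 0.21939509 0.        ]
y2 S base front [0.61408517 0.16387064 0.        ]
white cap [ 0.44838982 -0.05929488  0.095     ] timer [0.53501817 0.52374353 0.02      ] dish [0.7082454  0.23359995 0.014     ]
inc bottom corner [0.59909208 0.08015105 0.        ]
```

```bash
cat >> h.py <<'E'
def pose():
    s=sensors.get_state();return np.array(s["tcp_pos"]),R.from_euler("xyz",s["eef_rot"],degrees=True).as_matrix(),s
def plan(*targets):
    p,M,s=pose();print("t",round(s["time_s"],2),"p",np.round(p,4),"rot",np.round(s["eef_rot"],2),"w",round(s["gripper_width"],4),"F",np.round(s["contact_force"],1),"J",np.round(s["joints"],1));print(np.round(M,3))
    for t in targets: print(t,"->",np.round(M.T@(np.array(t)-p)*100,2))
E
python3 - <<'E'
from h import *
plan([.40,-.3,.27],[.42,.1,.25],[.512,.124,.2])
p,M,s=pose()
c=load('wrist0');print(M.T@(np.array(c["xyz"])-p))
print(M.T@Rc(c))
E
```

```text
t 0.15 p [ 0.3024 -0.6031  0.2258] rot [  5.38  89.92 122.01] w 0.088 F [-0.5 -0.5 -0.3] J [-46.9  20.6   0.6  -0.  -70.1 -16.5]
[[-0.001 -0.894 -0.448]
 [ 0.001 -0.448  0.894]
 [-1.     0.     0.001]]
[0.4, -0.3, 0.27] -> [ -4.39 -22.31  22.72]
[0.42, 0.1, 0.25] -> [ -2.35 -42.03  57.58]
[0.512, 0.124, 0.2] -> [  2.65 -51.33  55.6 ]
[-0.15777718  0.08139278  0.00062594]
[[-2.42653173e-04 -3.02712474e-01  9.53081895e-01]
 [-6.18723108e-05 -9.53081917e-01 -3.02712497e-01]
 [ 9.99999969e-01 -1.32423527e-04  2.12538831e-04]]
```

```bash
python3 -m handwheel '[-1,-3.5,3.6,3, -2,-7.2,7.2,6, -2.8,-11,11,9, -3.6,-15,15,12, -4.4,-18.7,19,15, -4.4,-22.3,22.7,18, -4.4,-25.2,28,21, -4.2,-28,33.5,24, -4,-31,39,26.6, -4,-33.8,44,26.6]' 7 20
python3 - <<'E'
from h import *
plan([.44,.124,.25],[.512,.124,.2],[.44,.0,.2],[.455,.117,.26])
E
```

```text
time_s: 1.4
tcp_pos: [0.4069, -0.0567, 0.2666]
eef_rot: [-58.6, 90.0, 31.4]
contact_force: [1.4, 0.5, 0.8]
gripper_width: 0.0701
t 1.4 p [ 0.4069 -0.0567  0.2666] rot [-58.59  89.96  31.42] w 0.0701 F [1.4 0.5 0.8] J [  19.9   -7.2  -26.2   -0.   -71.  -109.9]
[[ 0.001 -1.    -0.   ]
 [ 0.    -0.     1.   ]
 [-1.    -0.001  0.   ]]
[0.44, 0.124, 0.25] -> [ 1.67 -3.31 18.07]
[0.512, 0.124, 0.2] -> [  6.68 -10.51  18.06]
[0.44, 0.0, 0.2] -> [ 6.67 -3.31  5.66]
[0.455, 0.117, 0.26] -> [ 0.67 -4.81 17.37]
```

```bash
python3 -m handwheel '[1,-1.5,4,0, 2,-3.5,8,0, 3.5,-6,12,0, 5,-8.5,16,0, 6,-10.5,18.1,0, 6.7,-10.5,18.1,0, 7.7,-10.5,18.1,0, 8.7,-10.5,18.1,0, 8.7,-10.5,18.1,0, 8.7,-10.5,18.1,0]' 7 20
python3 - <<'E'
from h import *
c=snap('wrist',1);plan([.512,.124,.042])
print(proj(c,[[.512,.124,.1],[.512,.124,.012],[.512,.124,.065]]), proj(c,pose()[0]))
E
```

```text
time_s: 2.65
tcp_pos: [0.5124, 0.1223, 0.1801]
eef_rot: [-67.4, 90.0, 22.6]
contact_force: [-0.0, -0.1, 0.5]
gripper_width: 0.07
t 2.7 p [0.5125 0.1224 0.1802] rot [-61.55  89.94  28.47] w 0.0704 F [ 0.9  0.4 -0.5] J [  34.8    8.7  -21.8    0.   -59.4 -124.8]
[[ 0.001 -1.    -0.   ]
 [ 0.    -0.     1.   ]
 [-1.    -0.001  0.   ]]
[0.512, 0.124, 0.042] -> [13.82  0.07  0.15]
[[317.00913195 245.85421394]
 [316.66309099 209.03593869]
 [316.84720833 228.6099292 ]] [[313.6767931  311.15571653]]
```

View pics/wrist1.png

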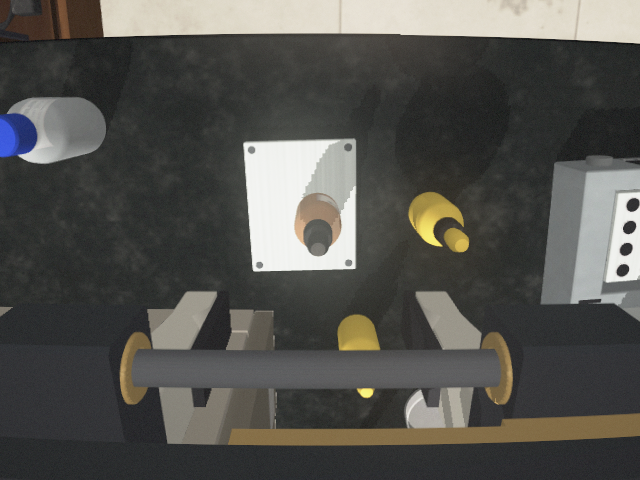

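```bash
python3 -m handwheel '[2,0,0.1,0, 4,0,0.1,0, 6,0,0.1,0, 7.5,0,0.1,0, 9,0,0.1,0, 10.5,0,0.1,0, 12,0,0.1,0, 13,0,0.1,0, 13.8,0,0.1,0, 13.8,0,0.1,0]' 7 20
python3 -m handwheel '[0,0,0,0, 0,0,0,0, 0,0,0,0, 0,0,0,0, 0,0,0,0, 0,0,0,0, -1,0,0,0, -2.5,0,0,0, -4,0,0,0, -4,0,0,0]' 2.5 15
python3 - <<'E'
from h import *
c=snap('wrist',2);plan([.53,.01,.09])
E
```

```text
time_s: 3.95
tcp_pos: [0.5121, 0.1233, 0.041]
eef_rot: [125.1, 89.9, -144.9]
contact_force: [-0.2, -0.2, 0.3]
gripper_width: 0.0701
time_s: 5.2
tcp_pos: [0.5134, 0.1242, 0.0835]
eef_rot: [-58.3, 89.8, 31.7]
contact_force: [-0.1, -0.1, -0.8]
gripper_width: 0.0326
t 5.25 p [0.5128 0.1238 0.0825] rot [-54.09  89.88  35.94] w 0.0327 F [-0.3  0.8 -1.6] J [  34.9   14.9  -28.7   -0.   -46.3 -124.9]
[[ 0.002 -1.    -0.001]
 [ 0.001 -0.001  1.   ]
 [-1.    -0.002  0.001]]
[0.53, 0.01, 0.09] -> [ -0.76  -1.72 -11.38]
```

View pics/wrist2.png

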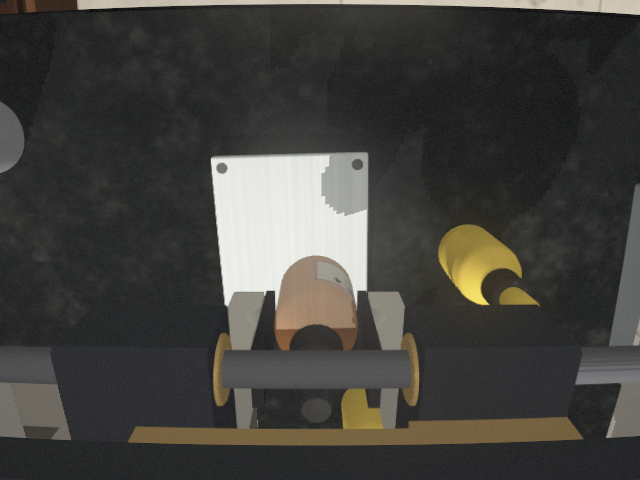

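Run:
```python
from h import *
c=load('wrist1');print(onz(c,272,312,0),onz(c,272,312,.0))
pl=[onz(c,u,v,.012) for u,v in[(244,142),(355,139),(357,269),(252,272)]];print(np.round(pl,4),np.mean(pl,0))
print('white',onz(c,12,136,.095),'y1',onz(c,457,239,.085))
plan([.52,-.005,.0825],[.52,-.005,.030])
```

```text
[0.60706813 0.08526585 0.        ] [0.60706813 0.08526585 0.        ]
[[0.4607 0.07   0.012 ]
 [0.4586 0.1523 0.012 ]
 [0.562  0.1567 0.012 ]
 [0.5646 0.0715 0.012 ]] [0.51146997 0.11264093 0.012     ]
white [ 0.44776037 -0.04999554  0.095     ] y1 [0.51268735 0.21068942 0.085     ]
t 5.25 p [0.5128 0.1238 0.0825] rot [-54.09  89.88  35.94] w 0.0327 F [-0.3  0.8 -1.6] J [  34.9   14.9  -28.7   -0.   -46.3 -124.9]
[[ 0.002 -1.    -0.001]
 [ 0.001 -0.001  1.   ]
 [-1.    -0.002  0.001]]
[0.52, -0.005, 0.0825] -> [-1.000e-02 -7.100e-01 -1.288e+01]
[0.52, -0.005, 0.03] -> [  5.24  -0.71 -12.89]
```

```bash
python3 -m handwheel '[0,-0.2,-2,0, 0,-0.4,-5,0, 0,-0.7,-8,0, 0,-0.7,-11,0, 0,-0.7,-12.9,0, 1.5,-0.7,-12.9,0, 3,-0.7,-12.9,0, 4.2,-0.7,-12.9,0, 5,-0.7,-12.9,0, 5.2,-0.7,-12.9,0]' 2.5 15
python3 - <<'E'
from h import *
plan()
E
```

```text
time_s: 6.5
tcp_pos: [0.5192, -0.0052, 0.0295]
eef_rot: [123.6, 89.9, -146.3]
contact_force: [-6.2, 0.5, 18.4]
gripper_width: 0.0328
t 6.5 p [ 0.5192 -0.0052  0.0295] rot [ 123.6    89.93 -146.3 ] w 0.0328 F [-6.2  0.5 18.4] J [  21.1   18.7  -32.6    0.   -38.9 -111. ]
[[-0.001 -1.    -0.002]
 [-0.001 -0.002  1.   ]
 [-1.     0.001 -0.001]]
```

```bash
python3 -m handwheel '[-0.1,0,0,0, -0.1,0,0,0, -0.1,0,0,0, -0.1,0,0,0, -2,0,0,0, -5,0,0,0, -9,0,0,0, -14,0,0,0, -19,0,0,0, -24,0,0,0]' 5.5 15
python3 - <<'E'
from h import *
plan();snap('scene',3)
crop('scene3',230,160,480,340,3.2,'cs3')
E
```

```text
time_s: 7.75
tcp_pos: [0.5191, -0.0056, 0.2714]
eef_rot: [-58.3, 90.0, 31.8]
contact_force: [1.1, -0.3, 0.1]
gripper_width: 0.055
t 7.75 p [ 0.5191 -0.0056  0.2714] rot [-58.26  89.98  31.76] w 0.055 F [ 1.1 -0.3  0.1] J [  21.1    4.1  -14.7   -0.   -71.2 -111. ]
[[ 0. -1. -0.]
 [ 0. -0.  1.]
 [-1. -0.  0.]]
```

View pics/scene3.png

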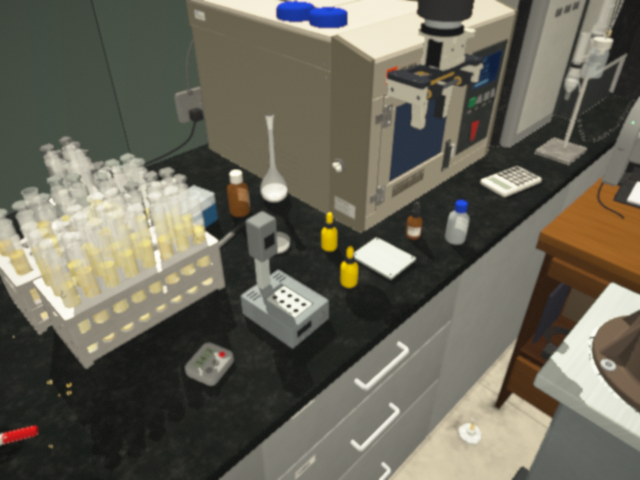

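Run:
```python
from h import *
t=load('top0');s=load('scene0')
for uv in[(318,2),(380,60),(500,115),(600,123)]:
    for z in(.35,.45,.55,.65,.75,.9):
        P=onz(t,*uv,z);q=Rc(s).T@(P-np.array(s['xyz']));print(uv,z,np.round(P,3),np.round(proj(s,P)[0]) if q[2]>0 else 'behind')
crop('scene3',230,0,530,160,2.6,'cs4')
```

```text
(318, 2) 0.35 [0.917 0.232 0.35 ] [199.  61.]
(318, 2) 0.45 [0.851 0.233 0.45 ] [212.  13.]
(318, 2) 0.55 [0.784 0.233 0.55 ] [228. -46.]
(318, 2) 0.65 [0.717 0.234 0.65 ] [ 248. -122.]
(318, 2) 0.75 [0.65  0.234 0.75 ] [ 275. -223.]
(318, 2) 0.9 [0.55  0.235 0.9  ] [ 338. -460.]
(380, 60) 0.35 [0.819 0.133 0.35 ] [269.  61.]
(380, 60) 0.45 [0.765 0.147 0.45 ] [279.  13.]
(380, 60) 0.55 [0.711 0.16  0.55 ] [292. -46.]
(380, 60) 0.65 [0.657 0.173 0.65 ] [ 309. -122.]
(380, 60) 0.75 [0.603 0.186 0.75 ] [ 330. -223.]
(380, 60) 0.9 [0.521 0.206 0.9  ] [ 381. -460.]
(500, 115) 0.35 [ 0.728 -0.051  0.35 ] [363.  51.]
(500, 115) 0.45 [ 0.686 -0.014  0.45 ] [370.   6.]
(500, 115) 0.55 [0.644 0.024 0.55 ] [378. -50.]
(500, 115) 0.65 [0.601 0.061 0.65 ] [ 389. -122.]
(500, 115) 0.75 [0.559 0.098 0.75 ] [ 404. -219.]
(500, 115) 0.9 [0.496 0.154 0.9  ] [ 438. -450.]
(600, 123) 0.35 [ 0.715 -0.201  0.35 ] [411.  38.]
(600, 123) 0.45 [ 0.675 -0.144  0.45 ] [416.  -3.]
(600, 123) 0.55 [ 0.634 -0.087  0.55 ] [422. -56.]
(600, 123) 0.65 [ 0.594 -0.031  0.65 ] [ 430. -123.]
(600, 123) 0.75 [0.553 0.026 0.75 ] [ 440. -215.]
(600, 123) 0.9 [0.492 0.111 0.9  ] [ 466. -436.]
```

View pics/cs4.png

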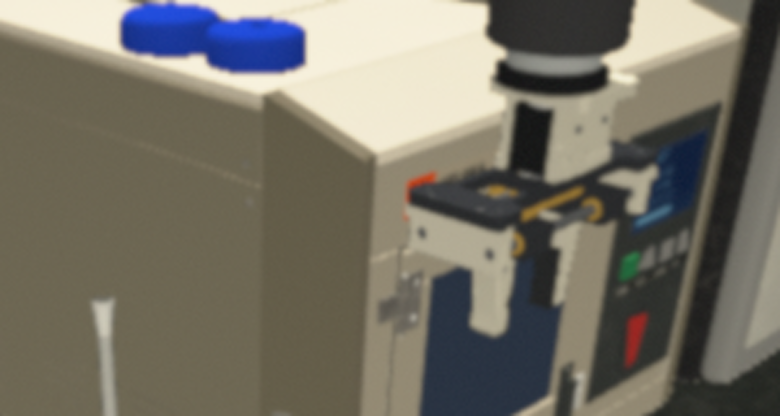

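```bash
cat > fit.py <<'E'
import numpy as np
from scipy.optimize import least_squares
D=[(.3024,-.6031,.2258,-46.86,20.59,.63),(.4069,-.0567,.2666,19.9,-7.2,-26.2),(.5125,.1224,.1802,34.8,8.7,-21.8),(.5128,.1238,.0825,34.9,14.9,-28.7),(.5192,-.0052,.0295,21.1,18.7,-32.6),(.5191,-.0056,.2714,21.1,4.1,-14.7)]
D=np.array(D)
def f(p):
    d,a1,L1,A,B,h=p;j1,j2,j3=np.radians(D[:,3:]).T;ph=j2-j3
    r=a1+L1*np.sin(j2)+A*np.cos(ph)+B*np.sin(ph);z=h+L1*np.cos(j2)-A*np.sin(ph)+B*np.cos(ph)
    x=r*np.cos(j1)+d*np.sin(j1);y=r*np.sin(j1)-d*np.cos(j1)
    return np.r_[x-D[:,0],y-D[:,1],z-D[:,2]]
s=least_squares(f,[.19,.0,.4,.4,.0,.1]);print(s.x,np.abs(s.fun).max())
s2=least_squares(lambda q:f(np.r_[q[0],0,q[1:]]),[.19,.4,.4,.0,.1]);print(s2.x,np.abs(s2.fun).max())
E
python3 fit.py
python3 - <<'E'
from h import *
s=load('scene0')
for z in(.25,.3,.35,.4,.45): print(z,proj(s,[.603,.083,z]),proj(s,[.68,.083,z]))
E
```

```text
[ 1.91875329e-01  1.35081638e-03  5.99635472e-01  4.62399648e-01
  4.25709240e-04 -1.78139272e-01] 0.0005813347231277133
[ 0.19187533  0.60013457  0.46356625  0.00087539 -0.17842517] 0.0007054006081219436
0.25 [[363.8695602  132.57595505]] [[335.1769398  120.90337917]]
0.3 [[365.28902063 107.96435563]] [[335.66843973  97.0131228 ]]
0.35 [[366.80605537  81.73076211]] [[336.19204059  71.61624631]]
0.4 [[368.43161035  53.69937533]] [[336.75116517  44.55662176]]
0.45 [[370.17839329  23.6667479 ]] [[337.34975989  15.65468531]]
```

```bash
python3 -m handwheel '[-3,1,-0.5,0, -7,3,-1.5,0, -12,6,-3,0, -17,9,-5,0, -22,12,-7,0, -27,15,-9,0, -32,18,-11,0, -37,21,-13,0, -40,23,-15,0, -40,23,-15,0]' 3 15
python3 - <<'E'
from h import *
plan();snap('wrist',5)
E
```

```text
time_s: 9.05
tcp_pos: [0.2884, -0.1567, 0.6718]
eef_rot: [-90.0, 89.7, -0.1]
contact_force: [-0.2, 0.2, -0.7]
gripper_width: 0.0298
t 9.05 p [ 0.2884 -0.1567  0.6718] rot [-90.01  89.68  -0.11] w 0.0298 F [-0.2  0.2 -0.7] J [   7.3  -11.4   22.9    0.  -124.   -97.4]
[[ 0.005 -1.     0.002]
 [-0.     0.002  1.   ]
 [-1.    -0.005 -0.   ]]
```

View pics/wrist5.png

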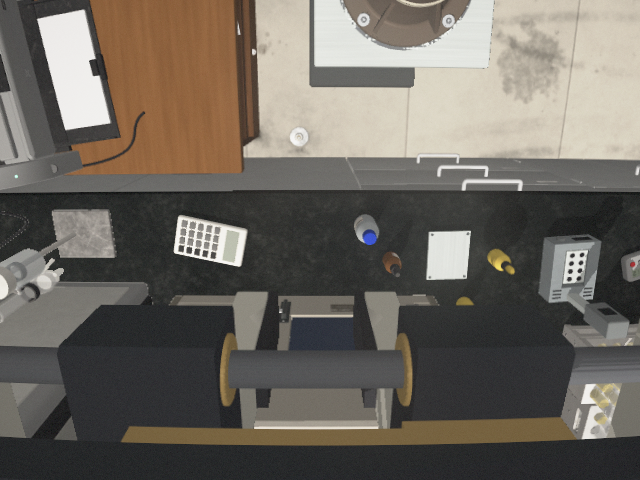

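```bash
python3 -m handwheel '[-4,0,-0.5,0, -9,0,-1,0, -14,0,-1.5,0, -18,0,-1.5,0, -22,0,-1.5,0, -26,0,-1.5,0, -30,0,-1.5,0, -34,0,-1.5,0, -38,0,-1.5,0, -42,0,-1.5,0]' 3 15
python3 - <<'E'
from h import *
plan()
E
```

```text
time_s: 10.35
tcp_pos: [0.249, -0.1477, 0.8556]
eef_rot: [-142.5, 88.3, -52.5]
contact_force: [0.2, 0.6, 0.5]
gripper_width: 0.03
t 10.35 p [ 0.249  -0.1477  0.8556] rot [-142.49   88.26  -52.46] w 0.03 F [0.2 0.6 0.5] J [  13.5    3.8   71.6    4.1 -157.   -99.7]
[[ 0.018 -1.    -0.   ]
 [-0.024 -0.001  1.   ]
 [-1.    -0.018 -0.024]]
```

```bash
python3 -m handwheel '[-3,-3,0,0, -6,-6,0,0, -10,-9,0,0, -15,-12,0,0, -20,-15,0,0, -25,-18,0,0, -30,-21,0,0, -30,-24,0,0, -30,-27,0,0, -30,-30,0,0]' 3 15
python3 - <<'E'
from h import *
plan()
E
```

```text
time_s: 11.6
tcp_pos: [0.3608, -0.1143, 0.8326]
eef_rot: [-135.8, 86.5, -45.7]
contact_force: [-0.6, 0.4, 0.5]
gripper_width: 0.03
t 11.6 p [ 0.3608 -0.1143  0.8326] rot [-135.79   86.51  -45.75] w 0.03 F [-0.6  0.4  0.5] J [  16.3    9.8   71.6    6.2 -150.  -100.9]
[[ 0.042 -0.999  0.   ]
 [-0.044 -0.002  0.999]
 [-0.998 -0.042 -0.044]]
```

```bash
python3 -m handwheel '[-120,-50,10,0, -120,-50,10,0, -120,-50,10,0, -120,-50,10,0, -120,-50,10,0, -120,-50,10,0, -120,-50,10,0, -120,-50,10,0, -120,-50,10,0, -120,-50,10,0]' 3 15
python3 - <<'E'
from h import *
plan()
E
```

```text
time_s: 12.85
tcp_pos: [0.3739, -0.0342, 0.8398]
eef_rot: [-129.1, 84.7, -39.1]
contact_force: [0.5, -0.7, 0.8]
gripper_width: 0.0303
t 12.85 p [ 0.3739 -0.0342  0.8398] rot [-129.11   84.71  -39.05] w 0.0303 F [ 0.5 -0.7  0.8] J [  31.     9.7   71.7    9.9 -149.7 -112.3]
[[ 0.072 -0.997  0.001]
 [-0.058 -0.003  0.998]
 [-0.996 -0.072 -0.058]]
```

Run:
```python
from h import *
t=load('top0');w=load('wrist5')
print(w['xyz'])
for uv in[(318,2),(340,30),(380,60),(440,95),(500,115),(600,123),(639,120)]:
  for z in(.5,.55,.6,.65,.7,.75,.8):
    P=onz(t,*uv,z);print(uv,z,np.round(P,2),np.round(proj(w,P)[0]))
crop('top0',310,0,640,140,2.4,'ct1')
```

```text
[ 0.20567806 -0.1555418   0.82925781]
(318, 2) 0.5 [0.82 0.23 0.5 ] [616. 606.]
(318, 2) 0.55 [0.78 0.23 0.55] [646. 629.]
(318, 2) 0.6 [0.75 0.23 0.6 ] [681. 655.]
(318, 2) 0.65 [0.72 0.23 0.65] [717. 679.]
(318, 2) 0.7 [0.68 0.23 0.7 ] [746. 693.]
(318, 2) 0.75 [0.65 0.23 0.75] [725. 653.]
(318, 2) 0.8 [0.62 0.23 0.8 ] [444. 362.]
(340, 30) 0.5 [0.78 0.2  0.5 ] [604. 591.]
(340, 30) 0.55 [0.75 0.21 0.55] [636. 615.]
(340, 30) 0.6 [0.72 0.21 0.6 ] [673. 642.]
(340, 30) 0.65 [0.69 0.21 0.65] [713. 670.]
(340, 30) 0.7 [0.66 0.21 0.7 ] [747. 689.]
(340, 30) 0.75 [0.63 0.22 0.75] [733. 657.]
(340, 30) 0.8 [0.6  0.22 0.8 ] [452. 368.]
(380, 60) 0.5 [0.74 0.15 0.5 ] [574. 574.]
(380, 60) 0.55 [0.71 0.16 0.55] [608. 600.]
(380, 60) 0.6 [0.68 0.17 0.6 ] [648. 631.]
(380, 60) 0.65 [0.66 0.17 0.65] [693. 664.]
(380, 60) 0.7 [0.63 0.18 0.7 ] [736. 690.]
(380, 60) 0.75 [0.6  0.19 0.75] [739. 672.]
(380, 60) 0.8 [0.58 0.19 0.8 ] [485. 403.]
(440, 95) 0.5 [0.69 0.08 0.5 ] [522. 553.]
(440, 95) 0.55 [0.67 0.09 0.55] [558. 582.]
(440, 95) 0.6 [0.64 0.1  0.6 ] [601. 616.]
(440, 95) 0.65 [0.62 0.12 0
[... 412 characters left out ...]
]
(500, 115) 0.8 [0.54 0.12 0.8 ] [586. 541.]
(600, 123) 0.5 [ 0.65 -0.12  0.5 ] [353. 537.]
(600, 123) 0.55 [ 0.63 -0.09  0.55] [387. 570.]
(600, 123) 0.6 [ 0.61 -0.06  0.6 ] [430. 610.]
(600, 123) 0.65 [ 0.59 -0.03  0.65] [485. 660.]
(600, 123) 0.7 [ 0.57 -0.    0.7 ] [555. 718.]
(600, 123) 0.75 [0.55 0.03 0.75] [632. 768.]
(600, 123) 0.8 [0.53 0.05 0.8 ] [615. 665.]
(639, 120) 0.5 [ 0.66 -0.16  0.5 ] [310. 540.]
(639, 120) 0.55 [ 0.64 -0.13  0.55] [343. 573.]
(639, 120) 0.6 [ 0.62 -0.1   0.6 ] [384. 614.]
(639, 120) 0.65 [ 0.6  -0.07  0.65] [438. 665.]
(639, 120) 0.7 [ 0.58 -0.03  0.7 ] [507. 726.]
(639, 120) 0.75 [ 0.56 -0.    0.75] [590. 783.]
(639, 120) 0.8 [0.53 0.03 0.8 ] [605. 708.]
```

View pics/ct1.png

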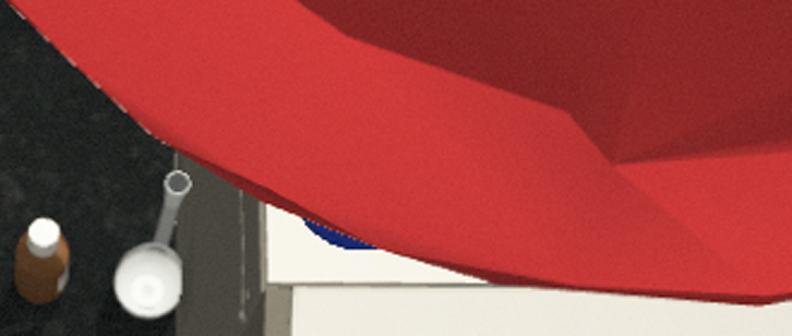

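```bash
python3 -m handwheel '[-85,-50,-2,0, -85,-50,-2,0, -85,-50,-2,0, -85,-50,-2,0, -85,-50,-2,0, -85,-50,-2,0, -85,-50,-2,0, -85,-50,-2,0, -85,-50,-2,0, -85,-50,-2,0]' 3 15
python3 - <<'E'
from h import *
plan([.44,-.11,.78],[1.2,-.02,1.4])
E
```

```text
time_s: 14.1
tcp_pos: [0.422, -0.0182, 0.8294]
eef_rot: [-124.4, 82.8, -34.3]
contact_force: [-0.5, -0.3, -0.1]
gripper_width: 0.03
t 14.1 p [ 0.422  -0.0182  0.8294] rot [-124.38   82.77  -34.3 ] w 0.03 F [-0.5 -0.3 -0.1] J [  30.7   12.4   71.7   11.6 -145.6 -110.8]
[[ 0.104 -0.995  0.002]
 [-0.071 -0.005  0.997]
 [-0.992 -0.104 -0.071]]
[0.44, -0.11, 0.78] -> [ 5.74 -1.23 -8.8 ]
[1.2, -0.02, 1.4] -> [-48.5  -83.31  -4.06]
```

```bash
python3 -m handwheel '[3,0,-4,0, 6,0,-8,0, 8,-1,-10,0, 8,-1,-10,0, -80,-60,-10,0, -80,-60,-10,0, -80,-60,-10,0, -80,-60,-10,0, -80,-60,-10,0, -80,-60,-10,0]' 3 15
python3 - <<'E'
from h import *
plan([.44,-.11,.78],[1.2,-.02,1.4])
E
```

```text
time_s: 15.35
tcp_pos: [0.4866, -0.0857, 0.8093]
eef_rot: [-121.5, 80.4, -31.4]
contact_force: [0.3, -0.7, 0.6]
gripper_width: 0.0298
t 15.35 p [ 0.4866 -0.0857  0.8093] rot [-121.51   80.45  -31.4 ] w 0.0298 F [ 0.3 -0.7  0.6] J [  18.6   15.8   71.7   11.2 -139.1  -99.6]
[[ 0.142 -0.99   0.004]
 [-0.086 -0.008  0.996]
 [-0.986 -0.141 -0.087]]
[0.44, -0.11, 0.78] -> [ 2.44  5.05 -2.19]
[1.2, -0.02, 1.4] -> [-48.71 -79.03   1.73]
```

```bash
python3 -m handwheel '[2,5,-4,0, 3,9,-8,0, 4,11,-11,0, 4,11,-11,0, -80,-70,20,0, -80,-70,20,0, -80,-70,20,0, -80,-70,20,0, -80,-70,20,0, -80,-70,20,0]' 3 15
python3 - <<'E'
from h import *
plan([.36,-.2,.78],[1.2,-.02,1.4])
E
```

```text
time_s: 16.6
tcp_pos: [0.4918, -0.0725, 0.8165]
eef_rot: [-121.5, 78.5, -31.4]
contact_force: [-34.8, -43.9, -3.4]
gripper_width: 0.0302
t 16.6 p [ 0.4918 -0.0725  0.8165] rot [-121.52   78.52  -31.44] w 0.0302 F [-34.8 -43.9  -3.4] J [  21.3   15.8   71.7   13.7 -138.1 -100.4]
[[ 0.17  -0.985  0.008]
 [-0.104 -0.01   0.995]
 [-0.98  -0.17  -0.104]]
[0.36, -0.2, 0.78] -> [  2.66  13.73 -12.4 ]
[1.2, -0.02, 1.4] -> [-45.7  -79.75  -0.31]
```

```bash
python3 -m handwheel '[1,2,-2,0, 2,6,-6,0, 3,11,-11,0, 3,15,-14,0, 3,17,-15,0, 3,17,-15,0, 0,15,-13,0, -60,-20,0,0, -60,-20,0,0, -60,-20,0,0]' 3 15
python3 - <<'E'
from h import *
plan([.30,-.2,.78],[1.2,-.02,1.4])
snap('wrist',6);snap('scene',6)
E
```

```text
time_s: 17.85
tcp_pos: [0.3797, -0.1439, 0.8595]
eef_rot: [-124.1, 77.0, -33.9]
contact_force: [0.8, 0.6, -0.3]
gripper_width: 0.0301
t 17.85 p [ 0.3797 -0.1439  0.8595] rot [-124.14   76.99  -33.87] w 0.0301 F [ 0.8  0.6 -0.3] J [  17.2    9.4   71.5   16.8 -142.6  -92.8]
[[ 0.187 -0.982  0.007]
 [-0.126 -0.017  0.992]
 [-0.974 -0.186 -0.126]]
[0.3, -0.2, 0.78] -> [ 6.96  9.4  -4.62]
[1.2, -0.02, 1.4] -> [-38.88 -90.86   6.05]
```

View pics/wrist6.png

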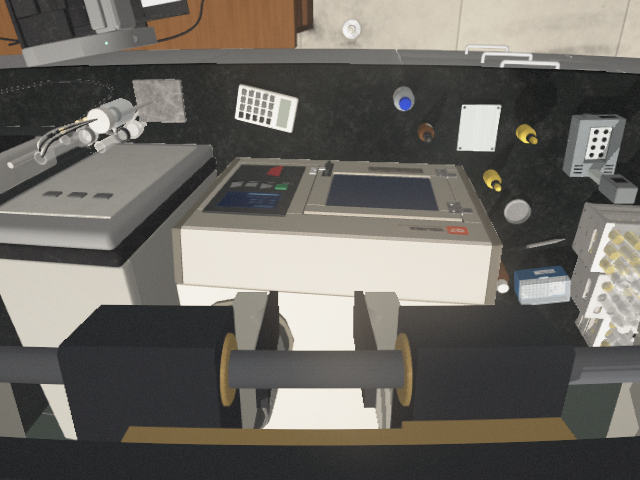

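Run:
```python
from h import *
plan([.36,.10,.74],[.40,.36,.66],[.44,.40,.69])
```

```text
t 17.95 p [ 0.3778 -0.144   0.8614] rot [-122.79   76.71  -32.45] w 0.0302 F [-0.2 -0.  -0.6] J [  17.3    9.2   71.7   16.8 -142.6  -92.7]
[[ 0.194 -0.981  0.006]
 [-0.123 -0.018  0.992]
 [-0.973 -0.193 -0.124]]
[0.36, 0.1, 0.74] -> [ 8.46  3.65 25.71]
[0.4, 0.36, 0.66] -> [13.81  0.8  52.53]
[0.44, 0.4, 0.69] -> [11.18 -3.78 56.15]
```

View pics/scene6.png

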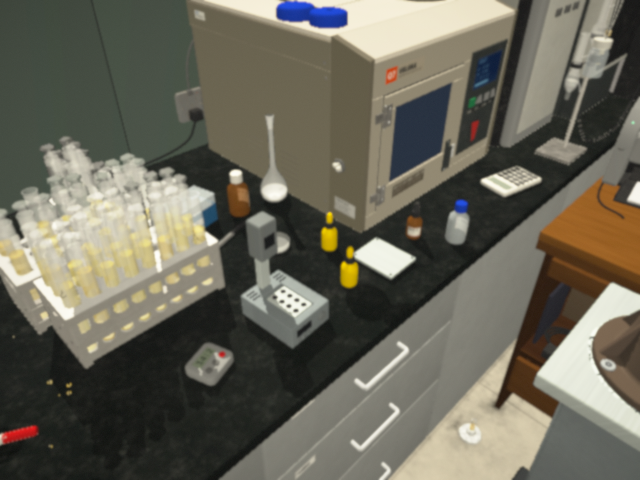

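```bash
python3 -m handwheel '[3,2,3,0, 6,3,8,0, 8,3.6,14,0, 9,3.6,20,0, 10,3,26,0, 11,2.4,32,0, 12,2,38,0, 13,1.5,44,0, 13.5,1,49,0, 13.8,0.8,52.5,0]' 3 15
python3 - <<'E'
from h import *
plan()
E
```

```text
time_s: 19.2
tcp_pos: [0.3984, 0.3611, 0.6596]
eef_rot: [-123.0, 76.5, -32.7]
contact_force: [0.2, -0.1, -1.4]
gripper_width: 0.0297
t 19.2 p [0.3984 0.3611 0.6596] rot [-122.95   76.54  -32.7 ] w 0.0297 F [ 0.2 -0.1 -1.4] J [  72.4    8.    32.    14.6 -116.8 -155.9]
[[ 0.196 -0.981  0.008]
 [-0.126 -0.017  0.992]
 [-0.973 -0.195 -0.127]]
```

```bash
python3 -m handwheel '[-42,-79,49,0, -42,-79,49,0, -42,-79,49,0, -42,-79,49,0, -42,-79,49,0, -42,-79,49,0, -42,-79,49,0, -42,-79,49,0, -42,-79,49,0, -42,-79,49,0]' 3 15
python3 - <<'E'
from h import *
plan([.40,.36,.62])
E
```

```text
time_s: 20.45
tcp_pos: [0.5951, 0.4706, 0.6423]
eef_rot: [-113.0, 74.8, -22.6]
contact_force: [-0.2, -0.2, -0.4]
gripper_width: 0.0302
t 20.45 p [0.5951 0.4706 0.6423] rot [-112.98   74.79  -22.6 ] w 0.0302 F [-0.2 -0.2 -0.4] J [  60.1   35.8   71.7   18.  -122.6 -139.5]
[[ 0.242 -0.97   0.006]
 [-0.101 -0.019  0.995]
 [-0.965 -0.242 -0.102]]
[0.4, 0.36, 0.62] -> [ -1.46  19.67 -10.89]
```

```bash
python3 -m handwheel '[3,-5,1.2,0, 6,-10,2.4,0, 9,-15,3.6,0, 12,-20,5,0, 15,-26,6,0, 15,-28,6,0, 15,-30,6,0, 15,-30,6,0, 15,-30,6,0, 15,-30,6,0]' 3 15
python3 - <<'E'
from h import *
plan([.9,.5,.5])
E
```

```text
time_s: 21.7
tcp_pos: [0.8265, 0.4586, 0.4826]
eef_rot: [-105.6, 72.1, -14.9]
contact_force: [0.7, -0.1, -0.6]
gripper_width: 0.0297
t 21.7 p [0.8265 0.4586 0.4826] rot [-105.64   72.14  -14.94] w 0.0297 F [ 0.7 -0.1 -0.6] J [  46.6   47.6   71.7   16.2 -104.8 -130.5]
[[ 0.296 -0.955  0.   ]
 [-0.079 -0.024  0.997]
 [-0.952 -0.295 -0.083]]
[0.9, 0.5, 0.5] -> [ 0.2  -7.63  3.98]
```

```bash
python3 -m handwheel '[-12,-41,18,0, -12,-41,18,0, -12,-41,18,0, -12,-41,18,0, -12,-41,18,0, -12,-41,18,0, -12,-41,18,0, -12,-41,18,0, -12,-41,18,0, -12,-41,18,0]' 3 15
python3 - <<'E'
from h import *
plan([.9,.5,.5])
E
```

```text
time_s: 22.95
tcp_pos: [0.8753, 0.4641, 0.4591]
eef_rot: [-100.3, 69.2, -9.3]
contact_force: [-0.3, 0.2, 0.3]
gripper_width: 0.0302
t 22.95 p [0.8753 0.4641 0.4591] rot [-100.3    69.2    -9.27] w 0.0302 F [-0.3  0.2  0.3] J [  45.1   49.7   71.7   17.   -99.  -129.5]
[[ 0.35  -0.937 -0.006]
 [-0.057 -0.028  0.998]
 [-0.935 -0.349 -0.063]]
[0.9, 0.5, 0.5] -> [-3.16 -3.84  3.31]
```

```bash
python3 -m handwheel '[-19,-39,20,0, -19,-39,20,0, -19,-39,20,0, -19,-39,20,0, -19,-39,20,0, -19,-39,20,0, -19,-39,20,0, -19,-39,20,0, -19,-39,20,0, -19,-39,20,0]' 3 15
python3 - <<'E'
from h import *
plan([.9,.5,.5])
E
```

```text
time_s: 24.2
tcp_pos: [0.8732, 0.4804, 0.4891]
eef_rot: [-96.1, 66.1, -4.7]
contact_force: [0.4, 0.3, -0.2]
gripper_width: 0.0304
t 24.2 p [0.8732 0.4804 0.4891] rot [-96.11  66.06  -4.75] w 0.0304 F [ 0.4  0.3 -0.2] J [  46.4   48.6   71.7   18.6  -97.1 -130.1]
[[ 0.404 -0.914 -0.015]
 [-0.034 -0.031  0.999]
 [-0.914 -0.403 -0.043]]
[0.9, 0.5, 0.5] -> [ 0.02 -2.95  1.87]
```

```bash
python3 -m handwheel '[-16,-40,20,0, -16,-40,20,0, -16,-40,20,0, -16,-40,20,0, -16,-40,20,0, -16,-40,20,0, -16,-40,20,0, -16,-40,20,0, -16,-40,20,0, -16,-40,20,0]' 3 15
python3 -m handwheel '[-13,-41,20,0, -13,-41,20,0, -13,-41,20,0, -13,-41,20,0, -13,-41,20,0, -13,-41,20,0, -13,-41,20,0, -13,-41,20,0, -13,-41,20,0, -13,-41,20,0]' 3 15
python3 - <<'E'
from h import *
plan([.5,.36,.3])
E
```

```text
time_s: 25.45
tcp_pos: [0.8779, 0.4937, 0.5136]
eef_rot: [-92.9, 62.8, -1.1]
contact_force: [-0.1, 0.9, -0.8]
gripper_width: 0.0299
time_s: 26.7
tcp_pos: [0.8876, 0.5047, 0.5349]
eef_rot: [-90.3, 59.4, 1.8]
contact_force: [0.5, -0.2, -0.4]
gripper_width: 0.0301
t 26.7 p [0.8876 0.5047 0.5349] rot [-90.3   59.4    1.78] w 0.0301 F [ 0.5 -0.2 -0.4] J [  47.7   47.4   71.7   21.5  -91.7 -130.6]
[[ 0.509 -0.86  -0.036]
 [ 0.016 -0.032  0.999]
 [-0.861 -0.509 -0.003]]
[0.5, 0.36, 0.3] -> [  0.27  45.76 -13.02]
```

```bash
python3 -m handwheel '[0,4,-1,0, 0,10,-2.5,0, 0,16,-4,0, 0,22,-6,0, 0,28,-8,0, 0,34,-10,0, 0.5,40,-11.5,0, 2,46,-13,0, 3.9,51,-13.4,-1, 3.9,51.4,-13.4,-1.5]' 0 15
python3 - <<'E'
from h import *
c=snap('wrist',7);plan([.553,.3625,.10],[.553,.3625,.051])
print(proj(c,[[.558,.3628,.046],[.488,.3586,.046],[.523,.3607,.046]]))
E
```

```text
time_s: 27.95
tcp_pos: [0.4943, 0.344, 0.2649]
eef_rot: [-92.2, 63.1, 3.6]
contact_force: [0.1, 0.6, -0.1]
gripper_width: 0.0002
t 28.0 p [0.4925 0.3416 0.2623] rot [-92.48  63.29   3.27] w 0.0006 F [-2.9 -5.  -4.8] J [  65.7    0.3  -37.8   34.8  -44.3 -173.6]
[[ 0.449 -0.889 -0.096]
 [ 0.026 -0.094  0.995]
 [-0.893 -0.449 -0.019]]
[0.553, 0.3625, 0.1] -> [17.26  1.72  1.82]
[0.553, 0.3625, 0.051] -> [21.64  3.92  1.92]
[[333.44327869 148.9287272 ]
 [339.28778419  71.22655243]
 [336.18520058 112.56512368]]
```

View pics/wrist7.png

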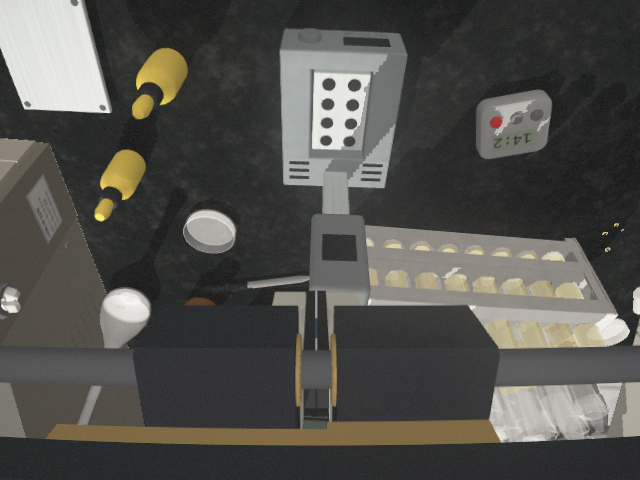

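```bash
cat > kin.py <<'E'
import numpy as np
from scipy.optimize import least_squares
from scipy.spatial.transform import Rotation as R
ex=lambda s,a:R.from_euler(s,a,degrees=True).as_matrix()
def fk(j,p):
    d,L1,A,h,d6,c6=p
    M=ex('z',j[0]); P=M@np.array([0,-d,h])
    M2=M@ex('y',j[1]);P=P+M2@np.array([0,0,L1])
    M3=M2@ex('y',-j[2]);P=P+M3@np.array([A,0,0])
    M4=M3@ex('x',p4*j[3]);M5=M4@ex('y',-j[4])  # tool axis: x after j5
    P=P+M5@np.array([d6,0,0])
    M6=M5@ex('x',p6*j[5]+c6)
    return P,M6
p4=1;p6=1
D=[ # joints, pos, rot
([-46.86,20.59,.63,0,-70.14,-16.5],[.3024,-.6031,.2258],[5.38,89.92,122.01]),
([21.1,18.7,-32.6,0,-38.9,-111],[.5192,-.0052,.0295],[123.6,89.93,-146.3]),
([21.3,15.8,71.7,13.7,-138.1,-100.4],[.4918,-.0725,.8165],[-121.52,78.52,-31.44]),
([60.1,35.8,71.7,18,-122.6,-139.5],[.5951,.4706,.6423],[-112.98,74.79,-22.6]),
([46.4,48.6,71.7,18.6,-97.1,-130.1],[.8732,.4804,.4891],[-96.11,66.06,-4.75]),
([47.7,47.4,71.7,21.5,-91.7,-130.6],[.8876,.5047,.5349],[-90.3,59.4,1.78]),
([65.7,.3,-37.8,34.8,-44.3,-173.6],[.4925,.3416,.2623],[-92.48,63.29,3.27]),
([72.4,8,32,14.6,-116.8,-155.9],[.3984,.3611,.6596],[-122.95,76.54,-32.7])]
def res(p):
    o=[]
    for j,x,r in D:
        P,M=fk(j,p);o+=list((P-np.array(x))*3)
        o+=list(R.from_matrix(ex('xyz',r).T@M).as_rotvec()*.5)
    return np.array(o)
if __name__=="__main__":
    for p4 in(1,-1):
        for p6 in(1,-1):
            for c in(0,90,180,-90):
                s=least_squares(res,[.192,.6,.4635,.2,.38,c],x_scale=[.1,.1,.1,.1,.1,30]);print(p4,p6,c,np.round(s.x,4),np.abs(s.fun).max())
E
python3 kin.py
```

```text
1 1 0 [ 2.800000e-01  6.001000e-01  4.894000e-01 -4.810000e-02  7.660000e-02
  1.053986e+02] 0.9390868141339799
1 1 90 [ 2.800000e-01  6.001000e-01  4.894000e-01 -4.810000e-02  7.660000e-02
  1.053987e+02] 0.9390852213115483
1 1 180 [ 2.800000e-01  6.001000e-01  4.894000e-01 -4.810000e-02  7.660000e-02
  1.053988e+02] 0.9390843823834283
1 1 -90 [ 2.80000e-01  6.00100e-01  4.89400e-01 -4.81000e-02  7.66000e-02
 -7.42436e+01] 1.409212305388513
1 -1 0 [ 2.800000e-01  6.001000e-01  4.894000e-01 -4.810000e-02  7.660000e-02
 -1.788312e+02] 0.4437783393620694
1 -1 90 [ 2.800000e-01  6.001000e-01  4.894000e-01 -4.810000e-02  7.660000e-02
  1.811687e+02] 0.44377799477379176
1 -1 180 [ 2.800000e-01  6.001000e-01  4.894000e-01 -4.810000e-02  7.660000e-02
  1.811686e+02] 0.44377717281645057
1 -1 -90 [ 2.800000e-01  6.001000e-01  4.894000e-01 -4.810000e-02  7.660000e-02
 -1.788312e+02] 0.4437784493617178
-1 1 0 [  0.1749   0.535    0.4761   0.3269   0.4106 104.4036] 0.9477698200728276
-1 1 90 [  0.1749   0.535    0.4761   0.3269   0.4106 104.4036] 0.947769743532648
-1 1 180 [  0.1749   0.535    0.4761   0.3269   0.4106 104.4036] 0.9477697117472242
-1 1 -90 [  0.1749   0.535    0.4761   0.3269   0.4106 104.4036] 0.9477698256366158
-1 -1 0 [ 1.749000e-01  5.350000e-01  4.761000e-01  3.269000e-01  4.106000e-01
 -1.799964e+02] 0.18241433470017743
-1 -1 90 [1.749000e-01 5.350000e-01 4.761000e-01 3.269000e-01 4.106000e-01
 1.800036e+02] 0.18241433440726673
-1 -1 180 [1.749000e-01 5.350000e-01 4.761000e-01 3.269000e-01 4.106000e-01
 1.800036e+02] 0.18241433476874325
-1 -1 -90 [ 1.749000e-01  5.350000e-01  4.761000e-01  3.269000e-01  4.106000e-01
 -1.799964e+02] 0.1824143346370123
```

```bash
cat > kin2.py <<'E'
from kin import *
def fk(j,p):
    d,L1,A,h,d6,c6,l4,z4,l5,z5,A4=p
    M=ex('z',j[0]); P=M@np.array([0,-d,h])
    M2=M@ex('y',j[1]);P=P+M2@np.array([0,0,L1])
    M3=M2@ex('y',-j[2]);P=P+M3@np.array([A,0,0])
    M4=M3@ex('x',-j[3]);P=P+M4@np.array([0,l4,z4]);M5=M4@ex('y',-j[4])
    P=P+M5@np.array([d6,l5,z5])
    return P,M5@ex('x',-j[5]+c6)
def res(p,rot=True):
    o=[]
    for j,x,r in D:
        P,M=fk(j,p);o+=list((P-np.array(x)))
        o+=list(R.from_matrix(ex('xyz',r).T@M).as_rotvec()*.3)
    return np.array(o+list(np.array(p[6:])*1e-3))
if __name__=="__main__":
    s=least_squares(res,[.0,.6,.4635,.2,.38,180,-.19,0,0,0,0],x_scale=[.1,.1,.1,.1,.1,30,.1,.1,.1,.1,.1]);print(np.round(s.x,4).tolist(),np.abs(s.fun).max());print(np.round(s.fun[:48].reshape(-1,6),4))
E
python3 kin2.py
```

```text
[0.0028, 0.6013, 0.4635, 0.1988, 0.3778, 180.0036, -0.0946, 0.0008, -0.0946, 0.0002, 0.0] 0.0008189737591325907
[[-0.0001 -0.0001  0.0005 -0.     -0.0001  0.0001]
 [-0.0004 -0.0003 -0.0002  0.      0.0002  0.0007]
 [-0.0005 -0.0001 -0.0001  0.0001 -0.      0.0002]
 [-0.0001  0.0008 -0.0007 -0.0001  0.     -0.    ]
 [ 0.0002 -0.0002  0.0002  0.     -0.0001 -0.0003]
 [ 0.0001  0.      0.0006 -0.0001 -0.0002 -0.0005]
 [-0.0001  0.0001 -0.0002 -0.0001 -0.0003 -0.0003]
 [ 0.0001  0.     -0.0001  0.0002  0.     -0.0001]]
```

```bash
cat > ik.py <<'E'
from kin2 import *
PK=least_squares(res,[.0,.6,.4635,.2,.38,180,-.19,0,0,0,0],x_scale=[.1]*5+[30]+[.1]*5).x
LO=np.array([-176.03,-82.01,-58.28,-173.87,-174.79,-173.66]);HI=np.array([176.03,121.73,71.71,95.51,-.11,173.66])
def tool(theta,az,roll=0): # x axis tilted theta from down toward az; y toward robot
    return ex('z',az)@ex('y',90-theta)@ex('x',-90+roll)
def ik(P,M,seed,free=False):
    lo,hi=(LO,HI) if not free else (LO*[1,1,1,1,1,2],HI*[1,1,1,1,1,2])
    f=lambda j:np.r_[fk(j,PK)[0]-P,R.from_matrix(M.T@fk(j,PK)[1]).as_rotvec()*.3]
    s=least_squares(f,np.clip(seed,lo+.1,hi-.1),bounds=(lo,hi),x_scale=30);return s.x,np.linalg.norm(s.fun)
E
python3 - <<'E'
from ik import *
rng=np.random.default_rng(0)
for th,az,roll in[(30,3.5,0),(27,3.5,0),(30,-5,0),(30,3.5,180)]:
  M=tool(th,az,roll);print(th,az,roll,np.round(M,2).tolist())
  for P in([.553,.3625,.05],[.553,.3625,.12],[.50,.36,.06],[.49,.11,.04],[.49,.11,.2]):
    S=set()
    for k in range(25):
        x,e=ik(np.array(P),M,[rng.uniform(-30,120),rng.uniform(-40,60),rng.uniform(-58,40),rng.uniform(-170,95),rng.uniform(-150,0),rng.uniform(-340,340)],True)
        if e<1e-3:S.add(tuple(np.round(x,0)))
    print(P,S)
E
```

```text
30 3.5 0 [[0.5, -0.86, -0.06], [0.03, -0.05, 1.0], [-0.87, -0.5, 0.0]]
[0.553, 0.3625, 0.05] set()
[0.553, 0.3625, 0.12] {(np.float64(47.0), np.float64(13.0), np.float64(-51.0), np.float64(82.0), np.float64(-20.0), np.float64(-211.0)), (np.float64(47.0), np.float64(13.0), np.float64(-51.0), np.float64(82.0), np.float64(-20.0), np.float64(149.0))}
[0.5, 0.36, 0.06] set()
[0.49, 0.11, 0.04] set()
[0.49, 0.11, 0.2] set()
27 3.5 0 [[0.45, -0.89, -0.06], [0.03, -0.05, 1.0], [-0.89, -0.45, 0.0]]
[0.553, 0.3625, 0.05] set()
[0.553, 0.3625, 0.12] {(np.float64(52.0), np.float64(14.0), np.float64(-48.0), np.float64(65.0), np.float64(-22.0), np.float64(-198.0)), (np.float64(52.0), np.float64(14.0), np.float64(-48.0), np.float64(65.0), np.float64(-22.0), np.float64(162.0))}
[0.5, 0.36, 0.06] set()
[0.49, 0.11, 0.04] set()
[0.49, 0.11, 0.2] {(np.float64(44.0), np.float64(-10.0), np.float64(-57.0), np.float64(39.0), np.float64(-28.0), np.float64(197.0)), (np.float64(44.0), np.float64(-10.0), np.float64(-57.0), np.float64(39.0), np.float64(-28.0), np.float64(-163.0))}
30 -5 0 [[0.5, -0.86, 0.09], [
[... 331 characters left out ...]
06] {(np.float64(49.0), np.float64(17.0), np.float64(-56.0), np.float64(94.0), np.float64(-24.0), np.float64(126.0)), (np.float64(49.0), np.float64(17.0), np.float64(-56.0), np.float64(94.0), np.float64(-24.0), np.float64(-234.0))}
[0.49, 0.11, 0.04] set()
[0.49, 0.11, 0.2] set()
30 3.5 180 [[0.5, 0.86, 0.06], [0.03, 0.05, -1.0], [-0.87, 0.5, 0.0]]
[0.553, 0.3625, 0.05] set()
[0.553, 0.3625, 0.12] {(np.float64(47.0), np.float64(13.0), np.float64(-51.0), np.float64(82.0), np.float64(-20.0), np.float64(329.0)), (np.float64(47.0), np.float64(13.0), np.float64(-51.0), np.float64(82.0), np.float64(-20.0), np.float64(-31.0))}
[0.5, 0.36, 0.06] set()
[0.49, 0.11, 0.04] set()
[0.49, 0.11, 0.2] set()
```

```bash
cat > scan.py <<'E'
from ik import *
import sys
def feas(P,th,az,roll,n=14,seed=0):
    rng=np.random.default_rng(seed);best=(1e9,None)
    seeds=[[60,10,-45,40,-40,0],[40,20,-40,70,-30,100],[70,10,-40,0,-50,-160],[30,20,-30,-90,-40,0],[50,20,-40,-60,-40,100]]
    for k in range(n):
        sd=seeds[k] if k<len(seeds) else [rng.uniform(-30,120),rng.uniform(-40,60),rng.uniform(-58,40),rng.uniform(-170,95),rng.uniform(-150,0),rng.uniform(-170,170)]
        x,e=ik(np.array(P),tool(th,az,roll),sd)
        if e<best[0]: best=(e,x)
        if e<1e-3:break
    return best
if __name__=="__main__":
    for P in([.553,.3625,.05],):
      for th in(15,20,25,30,35):
        row=[]
        for az in(-60,-40,-20,0,20,40,60,90):
            # roll ±: choose any free J6: ignore by trying 3 rolls
            e,x=min((feas(P,th,az,r,8) for r in(0,90,180)),key=lambda t:t[0]);row.append(f"{az}:{'ok'+str(np.round(x).astype(int).tolist()) if e<1e-3 else round(e,3)}")
        print(th,row)
E
time python3 scan.py
```

```text
15 ['-60:ok[57, 30, -19, 17, -50, -39]', '-40:ok[58, 27, -25, 22, -42, -25]', '-20:ok[57, 24, -31, 27, -34, 171]', '0:ok[55, 22, -35, 28, -27, 10]', '20:ok[54, 21, -34, 22, -23, 37]', '40:ok[52, 21, -29, 7, -25, 162]', '60:ok[48, 22, -23, -6, -31, -73]', '90:ok[43, 25, -13, -16, -42, -122]']
20 ['-60:ok[59, 31, -20, 22, -52, 45]', '-40:ok[60, 27, -29, 30, -42, -34]', '-20:ok[58, 24, -37, 40, -31, -23]', '0:ok[53, 21, -44, 52, -20, 79]', '20:ok[46, 19, -48, 62, -10, 94]', '40:ok[52, 20, -38, 17, -14, -118]', '60:ok[47, 21, -25, -10, -25, -69]', '90:ok[40, 25, -13, -23, -42, -24]']
25 ['-60:ok[61, 32, -21, 27, -54, 40]', '-40:ok[61, 28, -32, 38, -42, 48]', '-20:ok[57, 23, -43, 55, -30, 143]', '0:ok[44, 20, -51, 86, -17, 143]', '20:0.015', '40:0.012', '60:ok[46, 20, -26, -17, -21, -151]', '90:ok[37, 25, -12, -30, -42, -16]']
30 ['-60:ok[63, 33, -21, 30, -57, 36]', '-40:ok[62, 28, -34, 45, -44, -50]', '-20:ok[56, 23, -46, 69, -31, -50]', '0:0.012', '20:0.016', '40:0.025', '60:ok[43, 20, -25, -27, -18, -139]', '90:ok[33, 25, -11, -38, -43, -7]']
35 ['-60:ok[64, 35, -22, 33, -59, 32]', '-40:ok[63, 30, -36, 51, -46, -56]', '-20:ok[55, 24, -49, 80, -34, -60]', '0:0.028', '20:0.007', '40:0.027', '60:ok[39, 19, -24, -41, -18, 147]', '90:ok[29, 26, -11, -45, -45, -88]']
real	0m33.472s
user	0m31.662s
sys	0m0.188s
```

```bash
cat > clr.py <<'E'
from scan import *
HY=3.5;BC=np.array([.523,.3607,.046]) # block top centre
Rh=ex('z',HY)
def toh(P): return (np.atleast_2d(P)-BC)@Rh   # heater axes about block top centre
gx=np.linspace(-.22,-.066,23);gy=np.linspace(-.039,.039,14);gz=np.linspace(-.0965,.0965,33)
B=np.array([(x,y,z) for x in gx for y in gy for z in gz])
fx=np.linspace(-.066,0,12);F=np.array([(x,y,z) for x in fx for y in np.linspace(-.011,.011,5) for z in np.linspace(-.021,.021,7)])
def clear(P,M):
    Q=toh(np.r_[B,F]@M.T+P)
    # head box: x .041...076, y +-.02, z .075...150
    d=np.c_[.041-Q[:,0],np.abs(Q[:,1])-.02,.075-Q[:,2],Q[:,2]-.15].max(1)
    return d.min()
TIP=np.array([(0,y,z) for y in(-.0095,.0095) for z in(-.012,.012)])
def place(M,cx,cy,depth):
    # TCP so the lowest tip corner is at heater (cx,cy,-depth)
    T=TIP@M.T;low=T[T[:,2]<T[:,2].min()+.002].mean(0)
    return BC+Rh@np.array([cx,cy,-depth])-low
E
cat > run1.py <<'E'
from clr import *
out=[]
for th in(22,26,30,34):
  for az in(-40,-30,-20,-10,0):
    for rho in(-40,-30,-20,-10,0,10,20,30,40):
      M=tool(th,az,rho)
      for cy in(-.012,0,.012):
        P=place(M,.023,cy,.010);c=clear(P,M)
        if c>.003: out.append((round(c*1000,1),th,az,rho,cy,P))
print(len(out))
seen={}
for o in sorted(out,key=lambda o:-o[0]):
    k=o[1:4]
    if k in seen: continue
    seen[k]=1
    M=tool(*k);best=None
    x,e=feas(o[5],k[0],k[1],k[2],5)
    if x<1e-3: print(o[:5],np.round(e).astype(int))
E
time timeout 500 python3 run1.py
```

```text
117
(np.float64(10.6), 34, -20, -20, 0.012) [ 54  24 -49  80 -33 141]
(np.float64(10.3), 34, -20, -10, 0.012) [ 54  24 -49  80 -33 130]
(np.float64(9.0), 34, -20, -30, -0.012) [ 51  23 -51  84 -32 149]
(np.float64(8.5), 34, -30, -10, 0.012) [ 60  27 -44  63 -39 132]
(np.float64(8.1), 34, -30, -20, 0.012) [ 60  27 -43  63 -39 143]
(np.float64(7.8), 34, -20, 0, 0.012) [ 55  25 -48  79 -33 121]
(np.float64(7.7), 34, -30, -30, 0.012) [ 60  27 -43  63 -39 153]
(np.float64(7.4), 30, -10, -10, 0.012) [ 47  22 -51  91 -25 136]
(np.float64(6.4), 30, -10, 0, 0.012) [ 48  22 -50  89 -25 126]
(np.float64(6.3), 34, -20, 10, 0.012) [ 56  26 -47  77 -34 112]
(np.float64(6.2), 30, -10, -20, -0.012) [ 43  21 -53  96 -24 145]
(np.float64(6.1), 34, -40, -10, 0.012) [ 64  29 -37  50 -45 133]
(np.float64(5.9), 34, -40, -20, 0.012) [ 63  30 -37  50 -45 144]
(np.float64(5.6), 34, -40, -30, 0.012) [ 63  30 -36  50 -45 154]
(np.float64(5.4), 30, -20, -20, -0.012) [ 52  23 -49  76 -29 147]
(np.float64(5.4), 30, -20, -10, 0.012) [ 55  24 -47  72 -31 138]
(np.float64(5.3), 34, -30, 0, 0.012) [ 61  28 -42  62 -3
[... 636 characters left out ...]
77 -23 147]
(np.float64(3.8), 30, -40, -30, 0.012) [ 62  29 -35  46 -43 159]
(np.float64(3.8), 30, -30, -30, -0.012) [ 58  25 -44  59 -35 159]
(np.float64(3.7), 30, -20, -30, -0.012) [ 52  23 -49  75 -29 157]
(np.float64(3.6), 30, -30, 0, 0.012) [ 60  27 -40  56 -37 130]
(np.float64(3.5), 34, -40, -40, -0.012) [ 61  29 -39  52 -44 163]
(np.float64(3.5), 34, -20, 20, 0.012) [ 56  25 -47  78 -34 102]
(np.float64(3.4), 26, 0, 10, 0.012) [ 42  21 -51  95 -17 125]
(np.float64(3.4), 34, -20, -40, -0.012) [ 52  23 -50  83 -32 160]
(np.float64(3.2), 34, -40, 0, 0.012) [ 64  30 -36  50 -45 124]
(np.float64(3.1), 26, -20, -10, 0.012) [ 57  25 -43  60 -30 149]
real	0m14.732s
user	0m12.575s
sys	0m0.572s
```

```bash
cat > sim.py <<'E'
from ik import *
LO=LO+.0;HI=HI+.0
def row(j,Pt,Mt,w):
    P,M=fk(j,PK)
    d=Pt-P;n=np.linalg.norm(d);d=d*min(1,.0625/max(n,1e-9))
    rv=R.from_matrix(Mt@M.T).as_rotvec();a=np.linalg.norm(rv);rv=rv*min(1,np.radians(10.7)/max(a,1e-9))
    Pg=P+d;Mg=R.from_rotvec(rv).as_matrix()@M
    f=lambda q:np.r_[fk(q,PK)[0]-Pg,R.from_matrix(Mg.T@fk(q,PK)[1]).as_rotvec()*w]
    s=least_squares(f,np.clip(j,LO+1e-3,HI-1e-3),bounds=(LO,HI),x_scale=30,max_nfev=60)
    return s.x
def call(j,rows,w):
    P0,M0=fk(j,PK)
    for r in rows:
        r=np.array(r,float)
        j=row(j,P0+M0@(r[:3]/100),M0@ex('x',r[3]),w)
    return j
def show(j):
    P,M=fk(j,PK);return np.round(np.r_[P],3),np.round(M[:,0],3),"jaw",np.round(M[:,2],2),np.round(j,1)
if __name__=="__main__":
    for w in(.15,.3,.5,.8):
        print(w)
        print(show(call(np.array([46.4,48.6,71.7,18.6,-97.1,-130.1]),[[-16,-40,20,0]]*10,w)),"true .458ish")
        print(show(call(np.array([21.1,4.1,-14.7,0,-71.2,-111]),[[-40,23,-15,0]]*10,w)))
        print(show(call(np.array([7.3,-11.4,22.9,0,-124,-97.4]),[[-4,0,-.5,0],[-9,0,-1,0],[-14,0,-1.5,0],[-18,0,-1.5,0]]+[[-42,0,-1.5,0]]*6,w)),"true .018,-.024 J 13.5 3.8 71.6 4.1 -157 -99.7")
        print(show(call(np.array([47.7,47.4,71.7,21.5,-91.7,-130.6]),[[0,4,-1,0],[0,10,-2.5,0],[0,16,-4,0],[0,22,-6,0],[0,28,-8,0],[0,34,-10,0],[.5,40,-11.5,0],[2,46,-13,0],[3.9,51,-13.4,-1],[3.9,51.4,-13.4,-1.5]],w)),"true .494 .344 .265  tilt .449 .026; J 65.7 .3 -37.8 34.8 -44.3 -173.6")
E
python3 sim.py
```

```text
0.15
(array([1.138, 0.675, 0.762]), array([0.929, 0.37 , 0.033]), 'jaw', array([-0.37,  0.91,  0.18]), array([  37.4,   58.1,   64.6,   74.3,  -16.4, -173.7])) true .458ish
(array([ 0.289, -0.156,  0.672]), array([ 0., -0., -1.]), 'jaw', array([-0.,  1., -0.]), array([   7.4,  -11.2,   23. ,    0. , -124.2,  -97.3]))
(array([ 0.284, -0.171,  1.065]), array([ 0.638, -0.455, -0.621]), 'jaw', array([ 0.17,  0.87, -0.46]), array([  62. ,    1.1,   68.2,   79.3, -127.7,  -83.2])) true .018,-.024 J 13.5 3.8 71.6 4.1 -157 -99.7
(array([0.473, 0.354, 0.242]), array([ 0.419,  0.034, -0.907]), 'jaw', array([-0.12,  0.99, -0.02]), array([  67.6,    1.1,  -38.4,   33. ,  -43.5, -173.7])) true .494 .344 .265  tilt .449 .026; J 65.7 .3 -37.8 34.8 -44.3 -173.6
0.3
(array([0.967, 0.555, 0.596]), array([ 0.713,  0.129, -0.689]), 'jaw', array([-0.1 ,  0.99,  0.08]), array([  47.4,   48.7,   71.7,   27. ,  -74.8, -131.6])) true .458ish
(array([ 0.289, -0.156,  0.672]), array([ 0., -0., -1.]), 'jaw', array([-0.,  1., -0.]), array([   7.4,  -11.2,   23. ,    0. , -124.2,  -97.3]))
(array([ 0.243, -0.146,
[... 1229 characters left out ...]
 -0.9  ]), 'jaw', array([-0.02,  1.  , -0.03]), array([  47.2,   47.8,   71.7,   19.6,  -96.2, -130.5])) true .458ish
(array([ 0.289, -0.156,  0.672]), array([ 0., -0., -1.]), 'jaw', array([-0.,  1., -0.]), array([   7.4,  -11.2,   23. ,    0. , -124.2,  -97.3]))
(array([ 0.24 , -0.143,  0.856]), array([ 0.016, -0.013, -1.   ]), 'jaw', array([ 0.  ,  1.  , -0.01]), array([  14.2,    3.1,   71.7,    2.5, -157.9, -102. ])) true .018,-.024 J 13.5 3.8 71.6 4.1 -157 -99.7
(array([0.503, 0.34 , 0.272]), array([ 0.464,  0.027, -0.885]), 'jaw', array([-0.09,  1.  , -0.02]), array([  64.8,    0.2,  -37.2,   35.7,  -44.4, -173.7])) true .494 .344 .265  tilt .449 .026; J 65.7 .3 -37.8 34.8 -44.3 -173.6
```

```bash
cat > s1.py <<'E'
from sim import *
import itertools
j0=np.array([65.7,.3,-37.8,34.8,-44.3,-173.6]);w=.6
P0,M0=fk(j0,PK);M=M0@ex('x',-100)
res_=[]
rng=np.random.default_rng(1)
for P in itertools.product((.3,.45,.6,.75),(-.45,-.2,.2,.4,.55),(.25,.45,.65)):
    if P[1]<.2 and P[0]>.5: continue
    x,e=ik(np.array(P),M,j0+[0,0,0,0,0,80])
    if e>2e-3: continue
    for d in itertools.product((-1,0,1),repeat=3):
        if not any(d): continue
        d=np.array(d)/np.linalg.norm(d)
        sh=M.T@d*100
        j=x
        for k in range(6): j=row(j,np.array(P)+d*1.0,M,w)
        Q,N=fk(j,PK)
        dt=N[:,0]-M[:,0]
        res_.append((dt[0]*.35-dt[1]*.93,np.round(dt,3),P,np.round(d,1),np.round(Q,2),np.round(j).astype(int)))
res_.sort(key=lambda r:-r[0])
for r in res_[:25]: print(r)
E
time timeout 570 python3 s1.py
```

```text
(np.float64(0.052726346826747345), array([-0.011, -0.061, -0.005]), (0.3, 0.2, 0.25), array([-0.6, -0.6, -0.6]), array([0.11, 0.18, 0.17]), array([ 176,  -38,  -58,    0,  -96, -161]))
(np.float64(0.05200076910946728), array([-0.038, -0.07 , -0.017]), (0.45, 0.4, 0.25), array([ 0.,  0., -1.]), array([ 0.45,  0.45, -0.04]), array([  56,   28,  -52,   96,  -22, -135]))
(np.float64(0.048754976034827695), array([-0.003, -0.054, -0.001]), (0.3, 0.2, 0.25), array([-0.7, -0.7,  0. ]), array([0.11, 0.19, 0.25]), array([ 176,  -40,  -49,    0, -108, -161]))
(np.float64(0.04870791473614483), array([ 0.036, -0.039,  0.019]), (0.45, -0.45, 0.65), array([ 0.6, -0.6,  0.6]), array([ 0.58, -0.54,  0.69]), array([ -38,   27,   72,  -18, -110,   43]))
(np.float64(0.048441146655275436), array([-0.003, -0.053, -0.001]), (0.3, 0.2, 0.45), array([-0.7, -0.7,  0. ]), array([0.12, 0.19, 0.45]), array([ 176,  -40,  -24,    0, -132, -161]))
(np.float64(0.04808770490257193), array([ 0.028, -0.041,  0.014]), (0.45, -0.45, 0.65), array([ 0. , -0.7,  0.7]), array([ 0.41, -0.58,  0.72]), array([ -52,   23,   72, 
[... 2912 characters left out ...]
), array([ 0. , -0.7,  0.7]), array([ 0.43, -0.41,  0.81]), array([ -37,   14,   72,  -20, -123,   38]))
(np.float64(0.03865845303434499), array([ 0.03 , -0.03 ,  0.016]), (0.45, -0.45, 0.65), array([0., 0., 1.]), array([ 0.41, -0.37,  0.83]), array([ -33,   11,   72,  -19, -124,   35]))
(np.float64(0.03822354331521503), array([-0.002, -0.042, -0.001]), (0.3, 0.4, 0.25), array([-0.7, -0.7,  0. ]), array([0.04, 0.2 , 0.25]), array([ 176,  -30,  -47,    1, -100, -161]))
(np.float64(0.038097855789102006), array([-0.002, -0.042, -0.001]), (0.3, 0.4, 0.45), array([-0.7, -0.7,  0. ]), array([0.04, 0.2 , 0.45]), array([ 176,  -32,  -23,    1, -126, -160]))
real	5m47.233s
user	5m11.106s
sys	0m0.590s
```

```bash
cat > s2.py <<'E'
from sim import *
import itertools
j0=np.array([65.7,.3,-37.8,34.8,-44.3,-173.6]);w=.6
P0,M0=fk(j0,PK)
print(show(j0))
for P in([.49,.34,.26],[.6,.4,.35],[.45,.3,.45],[.6,.45,.6],[.75,.45,.45]):
    for T in(0,60,150):
      j=j0
      for k in range(8): j=row(j,np.array(P),M0,w)
      for k in range(10): j=row(j,np.array(P),M0@ex('x',min(10.7*(k+1),T)),w)
      print(P,T,show(j))
E
python3 s2.py
```

```text
(array([0.492, 0.342, 0.262]), array([ 0.449,  0.027, -0.893]), 'jaw', array([-0.1 ,  1.  , -0.02]), array([  65.7,    0.3,  -37.8,   34.8,  -44.3, -173.6]))
[0.49, 0.34, 0.26] 0 (array([0.491, 0.34 , 0.261]), array([ 0.448,  0.027, -0.894]), 'jaw', array([-0.1 ,  1.  , -0.02]), array([ 6.580e+01,  1.000e-01, -3.820e+01,  3.480e+01, -4.420e+01,
       -1.737e+02]))
[0.49, 0.34, 0.26] 60 (array([0.568, 0.255, 0.258]), array([ 0.281,  0.264, -0.923]), 'jaw', array([0.62, 0.69, 0.38]), array([  41.8,    2.5,  -21.9,   -0.8,  -43. , -173.7]))
[0.49, 0.34, 0.26] 150 (array([0.533, 0.285, 0.236]), array([ 0.235,  0.437, -0.868]), 'jaw', array([0.77, 0.46, 0.44]), array([  38.5,    1.8,  -21.5,  -17.7,  -40.3, -173.7]))
[0.6, 0.4, 0.35] 0 (array([0.6 , 0.4 , 0.35]), array([ 0.449,  0.027, -0.893]), 'jaw', array([-0.1 ,  1.  , -0.02]), array([  59.2,    9.1,  -14.5,   27.5,  -53.9, -157.4]))
[0.6, 0.4, 0.35] 60 (array([0.673, 0.32 , 0.356]), array([ 0.309,  0.226, -0.924]), 'jaw', array([0.6 , 0.71, 0.37]), array([  41.4,   11.2,   -0.4,    2.4,  -56.1, -173.7]))
[0.6, 0.4, 0.35] 150 (array(
[... 1031 characters left out ...]
0.45, 0.6] 150 (array([0.728, 0.355, 0.671]), array([ 0.339,  0.046, -0.94 ]), 'jaw', array([0.66, 0.7 , 0.27]), array([  45.1,   33. ,   71.7,   12.9, -112. , -173.7]))
[0.75, 0.45, 0.45] 0 (array([0.75, 0.45, 0.45]), array([ 0.449,  0.027, -0.893]), 'jaw', array([-0.1 ,  1.  , -0.02]), array([  51.4,   23.4,   19.4,   21. ,  -68.8, -140.3]))
[0.75, 0.45, 0.45] 60 (array([0.827, 0.381, 0.476]), array([ 0.366,  0.127, -0.922]), 'jaw', array([0.62, 0.71, 0.34]), array([  40.1,   28.5,   37.3,    8.2,  -77.4, -173.7]))
[0.75, 0.45, 0.45] 150 (array([0.793, 0.381, 0.437]), array([ 0.297,  0.348, -0.889]), 'jaw', array([0.69, 0.57, 0.45]), array([  35.4,   23.1,   28.3,   -6.9,  -68.9, -173.7]))
```

```bash
cat > s3.py <<'E'
from sim import *
j0=np.array([65.7,.3,-37.8,34.8,-44.3,-173.6]);w=.6
def desc(j):
    P,M=fk(j,PK);t=M[:,0];th=np.degrees(np.arccos(-t[2]));az=np.degrees(np.arctan2(t[1],t[0]))
    rel=tool(th,az).T@M;roll=np.degrees(np.arctan2(rel[2,1],rel[1,1]))
    return f"P{np.round(P,3)} th {th:.1f} az {az:.1f} roll {roll:.0f} J{np.round(j).astype(int)}"
if __name__=="__main__":
    j=call(j0,[[-1*min(k,5)*2,0,0,-10.7*k] for k in range(1,11)],w);print(desc(j))
    j=call(j,[[0,0,0,-10.7*k] for k in range(1,11)],w);print(desc(j))
    j=call(j,[[0,0,0,-10.7*k] for k in range(1,11)],w);print(desc(j))
    ja=j
    for P in([.45,.33,.35],[.5,.36,.2],[.6,.4,.35],[.45,.3,.5],[.7,.42,.45],[.5,.2,.4],[.4,.0,.4]):
        j=ja;Pm,Mm=fk(j,PK)
        for k in range(8): j=row(j,np.array(P),Mm,w)
        print(P,desc(j))
        P1,M1=fk(j,PK)
        for k in range(10):
            j=row(j,np.array(P),M1@ex('x',-10.7*(k+1)),w)
            if k in(3,5,7,9): print('   ',-10.7*(k+1),desc(j))
E
python3 s3.py
```

```text
P[0.447 0.339 0.351] th 26.8 az 3.4 roll -109 J[ 73  -6 -31  29 -59 -64]
P[0.447 0.339 0.351] th 26.8 az 3.4 roll 144 J[ 73  -6 -31  29 -59  43]
P[0.447 0.339 0.351] th 26.8 az 3.4 roll 37 J[ 73  -6 -31  29 -59 150]
[0.45, 0.33, 0.35] P[0.45 0.33 0.35] th 26.8 az 3.4 roll 37 J[ 72  -7 -31  29 -58 151]
    -42.8 P[0.413 0.341 0.319] th 31.7 az 2.5 roll -2 J[ 80  -8 -41  38 -56 174]
    -64.19999999999999 P[0.409 0.345 0.293] th 37.2 az 4.1 roll -13 J[ 81  -8 -50  50 -51 174]
    -85.6 P[0.424 0.349 0.263] th 41.8 az 7.9 roll -23 J[ 73  -7 -58  68 -41 174]
    -107.0 P[0.477 0.386 0.248] th 44.4 az 12.8 roll -32 J[ 54  -2 -58  96 -27 174]
[0.5, 0.36, 0.2] P[0.5  0.36 0.2 ] th 26.8 az 3.4 roll 37 J[ 64   5 -43  42 -36 139]
    -42.8 P[0.494 0.362 0.186] th 28.5 az 3.6 roll -5 J[ 63   5 -47  50 -32 174]
    -64.19999999999999 P[0.493 0.359 0.156] th 31.5 az 6.7 roll -21 J[ 55   6 -55  75 -24 174]
    -85.6 P[0.481 0.374 0.141] th 33.9 az 8.6 roll -35 J[ 49   7 -58  96 -21 174]
    -107.0 P[0.454 0.411 0.127] th 37.2 az 4.9 roll -47 J[ 58  10 -58  96 -29 174]
[0.6, 0.4, 0.35] P[0.6  0.4  
[... 1429 characters left out ...]
9999999999999 P[0.433 0.24  0.333] th 40.1 az -0.2 roll -9 J[ 76 -18 -53  50 -55 174]
    -85.6 P[0.446 0.267 0.307] th 44.4 az 0.9 roll -20 J[ 72 -14 -58  62 -48 174]
    -107.0 P[0.533 0.293 0.29 ] th 47.5 az 5.4 roll -28 J[ 44  -6 -58  96 -27 174]
[0.4, 0.0, 0.4] P[0.385 0.011 0.398] th 27.5 az 1.9 roll 36 J[ 58 -36 -40  24 -71 174]
    -42.8 P[0.4 0.  0.4] th 27.6 az 1.9 roll -6 J[ 130  -63  -40   28 -128  163]
    -64.19999999999999 P[0.412 0.02  0.398] th 26.8 az -1.0 roll -29 J[ 139  -65  -38   24 -136  174]
    -85.6 P[0.419 0.05  0.397] th 25.9 az -9.2 roll -55 J[ 153  -66  -33   15 -148  174]
    -107.0 P[0.419 0.057 0.4  ] th 26.1 az -18.3 roll -80 J[ 160  -67  -27    2 -157  174]
```

```bash
cat > s4.py <<'E'
from s3 import *
from clr import clear,place
j=call(j0,[[-1*min(k,5)*2,0,0,-10.7*k] for k in range(1,11)],w)
j=call(j,[[0,0,0,-10.7*k] for k in range(1,11)],w)
j=call(j,[[0,0,0,-10.7*k] for k in range(1,11)],w)
ja=j
def go(j,P,M,n):
    for k in range(n): j=row(j,np.array(P),M,w)
    return j
for P in([.5,.2,.4],[.6,.4,.35],[.45,.33,.35],[.42,.25,.4]):
  for T in(-35,-45,-55):
    Pm,Mm=fk(ja,PK);j=go(ja,P,Mm,6);_,M1=fk(j,PK)
    for k in range(6): j=row(j,np.array(P),M1@ex('x',max(T,-10.7*(k+1))),w)
    print(P,T,desc(j))
    for rep in range(3):
        _,M1=fk(j,PK)
        G=place(M1,.023,.0,-.02 if rep==0 else .010)
        j=go(j,G,M1,9);Q,N=fk(j,PK);print('   ',desc(j),'err',np.round((Q-place(N,.023,0,-.02 if rep==0 else .010))*1000),'clr',round(clear(Q,N)*1000,1))
E
python3 s4.py
```

```text
[0.5, 0.2, 0.4] -35 P[0.413 0.238 0.35 ] th 32.1 az 0.7 roll 3 J[ 77 -18 -44  36 -62 174]
    P[0.554 0.368 0.083] th 31.1 az -1.3 roll 1 J[ 44  17 -52  96 -22 132] err [-1.  6. 12.] clr 8.5
    P[0.554 0.37  0.057] th 29.9 az -4.2 roll -1 J[ 45  20 -52  96 -22 131] err [-0.  8. 16.] clr 6.4
    P[0.554 0.365 0.048] th 29.3 az -5.5 roll -2 J[ 44  21 -52  96 -22 131] err [0. 4. 7.] clr 5.5
[0.5, 0.2, 0.4] -45 P[0.408 0.241 0.335] th 35.4 az 0.3 roll -5 J[ 80 -19 -49  41 -60 174]
    P[0.551 0.374 0.093] th 33.7 az -3.1 roll -7 J[ 47  17 -52  96 -25 137] err [-2. 11. 22.] clr 10.3
    P[0.553 0.374 0.061] th 32.2 az -6.6 roll -10 J[ 47  20 -52  96 -25 136] err [-2. 23. 19.] clr 11.8
    P[0.554 0.357 0.053] th 31.5 az -8.6 roll -12 J[ 45  20 -52  96 -25 137] err [-0.  6. 11.] clr 9.7
[0.5, 0.2, 0.4] -55 P[0.426 0.24  0.332] th 38.8 az -0.1 roll -8 J[ 77 -18 -52  47 -57 174]
    P[0.549 0.369 0.105] th 36.4 az -5.1 roll -12 J[ 48  16 -53  96 -29 139] err [-6. 18. 32.] clr 6.6
    P[0.552 0.366 0.067] th 34.7 az -9.4 roll -16 J[ 48  20 -52  96 -29 137] err [-3. 14. 24.] clr 16.2
    P[0.
[... 2982 characters left out ...]
[0.554 0.369 0.083] th 30.1 az 0.8 roll -7 J[ 43  17 -52  96 -20 143] err [-0.  6. 13.] clr 6.8
    P[0.554 0.371 0.057] th 28.8 az -2.0 roll -10 J[ 44  20 -51  96 -20 142] err [ 0.  8. 16.] clr 4.4
    P[0.554 0.367 0.048] th 28.2 az -3.3 roll -11 J[ 43  20 -51  96 -20 142] err [-1. 15.  6.] clr 4.2
[0.42, 0.25, 0.4] -55 P[0.315 0.245 0.366] th 33.1 az 3.7 roll -12 J[104 -27 -46  33 -79 174]
    P[0.556 0.363 0.095] th 31.2 az 0.5 roll -15 J[ 43  16 -52  96 -21 151] err [-1. 10. 22.] clr 4.6
    P[0.557 0.363 0.063] th 29.5 az -3.0 roll -18 J[ 43  19 -52  96 -21 150] err [ 0. 10. 21.] clr 1.3
    P[0.557 0.358 0.051] th 28.8 az -4.7 roll -20 J[ 43  20 -52  96 -21 150] err [0. 5. 9.] clr 1.4
```

```bash
python3 -m handwheel '[-2,-1,-1,-10.7, -5,-2,-3,-21.4, -8,-3.5,-6,-32.1, -11,-4.5,-9,-42.8, -12.3,-5.5,-12,-53.5, -12.3,-5.5,-14.4,-64.2, -12.3,-5.5,-14.4,-74.9, -12.3,-5.5,-14.4,-85.6, -12.3,-5.5,-14.4,-96.3, -12.3,-5.5,-14.4,-107]' 0 15
python3 -m handwheel '[0,0,0,-10.7, 0,0,0,-21.4, 0,0,0,-32.1, 0,0,0,-42.8, 0,0,0,-53.5, 0,0,0,-64.2, 0,0,0,-74.9, 0,0,0,-85.6, 0,0,0,-96.3, 0,0,0,-107]' 0 15
python3 - <<'E'
from h import *
from s3 import *
p,M,s=pose();j=np.array(s['joints']);print(s['time_s'],desc(j),np.round(p,3),np.round(s['contact_force'],1))
for T in (-107,-125,-135,-145,-155):
    print(T,desc(call(j,[[0,0,0,max(T,-10.7*k)] for k in range(1,11)],.6)))
    j2=call(j,[[0,0,0,-10.7*k] for k in range(1,11)],.6);P1,M1=fk(j2,PK)
    print('   two', desc(call(j2,[[0,0,0,max(T+107,-10.7*k)] for k in range(1,11)],.6)))
E
```

```text
time_s: 29.25
tcp_pos: [0.5025, 0.2034, 0.4032]
eef_rot: [160.5, 63.0, 3.6]
contact_force: [0.1, -0.4, -0.3]
gripper_width: 0.0004
time_s: 30.5
tcp_pos: [0.5025, 0.2034, 0.4032]
eef_rot: [53.5, 63.0, 3.6]
contact_force: [-0.5, 0.0, -0.3]
gripper_width: 0.0004
30.5 P[0.502 0.203 0.403] th 27.0 az 3.6 roll 144 J[ 57 -12 -28  25 -60  63] [0.503 0.203 0.403] [-0.5  0.  -0.3]
-107 P[0.502 0.203 0.403] th 27.0 az 3.6 roll 37 J[ 57 -12 -28  25 -60 170]
   two P[0.502 0.203 0.403] th 27.0 az 3.6 roll 37 J[ 57 -12 -28  25 -60 170]
-125 P[0.502 0.203 0.403] th 27.0 az 3.6 roll 37 J[ 57 -12 -28  25 -60 170]
   two P[0.472 0.222 0.386] th 30.0 az 0.7 roll 18 J[ 65 -14 -35  32 -60 174]
-135 P[0.502 0.203 0.403] th 27.0 az 3.6 roll 37 J[ 57 -12 -28  25 -60 170]
   two P[0.444 0.234 0.368] th 31.9 az 0.3 roll 9 J[ 71 -16 -40  35 -60 174]
-145 P[0.502 0.203 0.403] th 27.0 az 3.6 roll 37 J[ 57 -12 -28  25 -60 170]
   two P[0.387 0.241 0.344] th 31.6 az 1.6 roll -0 J[ 83 -20 -45  35 -64 174]
-155 P[0.502 0.203 0.403] th 27.0 az 3.6 roll 37 J[ 57 -12 -28  25 -60 170]
   two P[0.333 0.23  0.327] th 31.3 az 3.0 roll -9 J[ 96 -26 -50  33 -72 174]
```

```bash
cat > s5.py <<'E'
from h import *
from s3 import *
p,M,s=pose();j=np.array(s['joints'])
P0,M0=fk(j,PK)
for dP in([0,0,0],[.05,-.05,.0],[.08,.0,0],[0,-.1,0],[.0,.1,0]):
    sh=M0.T@np.array(dP)*100
    ja=call(j,[[*(sh*min(1,k/5)),-8*k] for k in range(1,11)],.6)
    for st in(7,8,9.5,10.7):
        print(dP,st,desc(call(ja,[[0,0,0,-st*k] for k in range(1,11)],.6)))
E
python3 s5.py
```

```text
[0, 0, 0] 7 P[0.42  0.242 0.346] th 35.2 az 0.2 roll -2 J[ 78 -18 -47  41 -60 174]
[0, 0, 0] 8 P[0.414 0.245 0.334] th 37.4 az 0.4 roll -7 J[ 80 -18 -51  44 -59 174]
[0, 0, 0] 9.5 P[0.425 0.249 0.316] th 41.1 az 1.0 roll -13 J[ 77 -17 -56  52 -54 174]
[0, 0, 0] 10.7 P[0.448 0.256 0.309] th 43.8 az 1.4 roll -17 J[ 70 -15 -58  61 -47 174]
[0.05, -0.05, 0.0] 7 P[0.492 0.21  0.32 ] th 38.0 az -1.4 roll -1 J[ 61 -14 -51  50 -45 174]
[0.05, -0.05, 0.0] 8 P[0.511 0.207 0.305] th 40.6 az -0.5 roll -6 J[ 55 -12 -55  60 -38 174]
[0.05, -0.05, 0.0] 9.5 P[0.556 0.191 0.299] th 44.0 az 2.5 roll -11 J[ 36 -10 -58  83 -23 174]
[0.05, -0.05, 0.0] 10.7 P[0.57  0.184 0.309] th 45.8 az 4.4 roll -15 J[ 26 -10 -58  96 -15 174]
[0.08, 0.0, 0] 7 P[0.542 0.244 0.32 ] th 38.9 az -0.1 roll 0 J[ 55  -8 -48  55 -39 174]
[0.08, 0.0, 0] 8 P[0.558 0.238 0.31 ] th 41.4 az 1.4 roll -5 J[ 49  -7 -52  65 -33 174]
[0.08, 0.0, 0] 9.5 P[0.582 0.221 0.308] th 44.3 az 4.8 roll -11 J[ 35  -7 -55  85 -21 174]
[0.08, 0.0, 0] 10.7 P[0.588 0.216 0.319] th 46.1 az 6.6 roll -14 J[ 28  -8 -56  96 -15 174]
[0, -0.1, 0] 7 P[0.352 0.126 0.371] th 32.5 az 2.2 roll -3 J[ 97 -38 -49  33 -84 174]
[0, -0.1, 0] 8 P[0.423 0.121 0.383] th 29.8 az 2.8 roll -11 J[ 161  -68  -38   19 -147  136]
[0, -0.1, 0] 9.5 P[0.417 0.102 0.388] th 31.6 az 3.9 roll -18 J[ 154  -66  -41   24 -140  153]
[0, -0.1, 0] 10.7 P[0.495 0.105 0.4  ] th 31.9 az 2.7 roll -23 J[ 164  -73  -35   25 -156  153]
[0.0, 0.1, 0] 7 P[0.446 0.327 0.349] th 35.2 az 1.7 roll -1 J[ 76  -9 -41  42 -56 174]
[0.0, 0.1, 0] 8 P[0.445 0.329 0.336] th 37.7 az 2.4 roll -6 J[ 76  -9 -45  47 -53 174]
[0.0, 0.1, 0] 9.5 P[0.456 0.33  0.321] th 41.4 az 3.9 roll -12 J[ 73  -9 -50  57 -48 174]
[0.0, 0.1, 0] 10.7 P[0.471 0.329 0.315] th 44.0 az 5.4 roll -16 J[ 68  -8 -54  65 -43 174]
```

```bash
python3 -m handwheel '[0,0,0,-8, 0,0,0,-16, 0,0,0,-24, 0,0,0,-32, 0,0,0,-40, 0,0,0,-48, 0,0,0,-56, 0,0,0,-64, 0,0,0,-72, 0,0,0,-80]' 0 15
python3 -m handwheel '[0,0,0,-8, 0,0,0,-16, 0,0,0,-24, 0,0,0,-32, 0,0,0,-40, 0,0,0,-48, 0,0,0,-56, 0,0,0,-64, 0,0,0,-72, 0,0,0,-80]' 0 15
cat > s6.py <<'E'
from h import *
from s3 import *
from clr import *
p,M,s=pose();j=np.array(s['joints']);print(s['time_s'],desc(j),np.round(p,3),np.round(s['contact_force'],1))
def plan2(G,mid=None,n=10,turn=0,jj=None):
    """tool-axes shift to world point G, and simulated result"""
    jj=j if jj is None else jj
    P0,M0=fk(jj,PK);sh=M0.T@(np.array(G)-P0)*100
    return sh
E
python3 - <<'E'
from s6 import *
M1=fk(j,PK)[1]
for dep in(-.03,-.05):
  G=place(M1,.023,0,dep);sh=plan2(G)
  d=np.linalg.norm(sh);
  j2=call(j,[[*(sh*min(1,k/6)),0] for k in range(1,11)],.6);print(dep,G,np.round(sh,1),desc(j2),'clr',clear(*fk(j2,PK)))
  for k in range(1,11,2):
      jj=call(j,[[*(sh*min(1,q/6)),0] for q in range(1,k+1)],.6);print(k,desc(jj),clear(*fk(jj,PK)))
E
```

```text
time_s: 31.75
tcp_pos: [0.5025, 0.2034, 0.4032]
eef_rot: [-26.4, 63.0, 3.6]
contact_force: [-0.7, 0.5, -0.0]
gripper_width: 0.0007
time_s: 33.0
tcp_pos: [0.4155, 0.2457, 0.3345]
eef_rot: [-96.6, 52.6, 0.6]
contact_force: [0.0, -0.7, 0.4]
gripper_width: 0.0004
33.0 P[0.416 0.245 0.333] th 37.4 az 0.6 roll -7 J[ 79 -18 -51  44 -58 174] [0.416 0.246 0.335] [ 0.  -0.7  0.4]
-0.03 [0.55344681 0.36327691 0.08172528] [28.4  2.8 12.1] P[0.55  0.376 0.106] th 35.4 az -3.1 roll -10 J[ 48  16 -53  96 -27 138] clr 0.006576257666283267
1 P[0.439 0.265 0.291] th 37.4 az 0.6 roll -7 J[ 73 -13 -54  50 -49 170] 0.1215691744909449
3 P[0.485 0.305 0.208] th 37.3 az 0.6 roll -7 J[ 58  -1 -58  73 -32 155] 0.07300089846535504
5 P[0.528 0.349 0.136] th 36.4 az -1.0 roll -8 J[ 47  10 -56  96 -26 140] 0.02726399661491574
7 P[0.55  0.376 0.106] th 35.4 az -3.1 roll -10 J[ 48  16 -53  96 -27 138] 0.00657625772789612
9 P[0.55  0.376 0.106] th 35.4 az -3.1 roll -10 J[ 48  16 -53  96 -27 138] 0.006576258702728419
-0.05 [0.55344681 0.36327691 0.10172528] [26.8  1.6 11.9] P[0.551 0.372 0.119] th 35.9 az -2.0 roll -9 J[ 47  14 -53  96 -27 139] clr 0.0031514085527154997
1 P[0.439 0.265 0.295] th 37.4 az 0.6 roll -7 J[ 73 -13 -53  50 -49 170] 0.12156917312691265
3 P[0.484 0.304 0.218] th 37.4 az 0.6 roll -7 J[ 60  -2 -57  70 -34 158] 0.07328074645417126
5 P[0.529 0.346 0.146] th 36.9 az -0.1 roll -7 J[ 47   9 -56  96 -26 140] 0.0261020527882138
7 P[0.551 0.372 0.119] th 35.9 az -2.0 roll -9 J[ 47  14 -53  96 -27 139] 0.003151409031646145
9 P[0.551 0.372 0.119] th 35.9 az -2.0 roll -9 J[ 47  14 -53  96 -27 139] 0.003151409627032302
```

```bash
cat > s7.py <<'E'
from s6 import *
for G1 in([.53,.35,.06],[.535,.345,.05],[.525,.345,.07]):
  sh=np.round(plan2(G1),1)
  j2=call(j,[[*(sh*min(1,k/6)),0] for k in range(1,11)],.6);print(G1,sh,desc(j2),'clr',clear(*fk(j2,PK)))
  for G2 in([.555,.355,.05],[.557,.350,.035]):
    sh2=np.round(plan2(G2,jj=j2),1);j3=call(j2,[[*(sh2*min(1,k/6)),0] for k in range(1,11)],.6)
    Q,N=fk(j3,PK);low=(TIP@N.T+Q);low=low[np.argsort(low[:,2])][:2]
    print('   ',G2,sh2,desc(j3),'clr',round(clear(Q,N)*1e3,1),'tips',np.round(toh(low)*1000,1).tolist())
E
python3 s7.py
```

```text
33.0 P[0.416 0.245 0.333] th 37.4 az 0.6 roll -7 J[ 79 -18 -51  44 -58 174] [0.416 0.246 0.335] [ 0.  -0.7  0.4]
[0.53, 0.35, 0.06] [28.7  6.2 11.1] P[0.523 0.367 0.094] th 34.9 az -4.6 roll -11 J[ 49  16 -55  96 -28 136] clr 0.030972800058984454
    [0.555, 0.355, 0.05] [ 5.4  0.  -1. ] P[0.553 0.365 0.069] th 33.6 az -7.9 roll -14 J[ 47  20 -52  96 -27 138] clr 13.7 tips [[22.3, 13.8, 16.1], [22.3, -10.0, 19.2]]
    [0.557, 0.35, 0.035] [ 6.8  0.7 -1.3] P[0.555 0.364 0.059] th 33.2 az -9.0 roll -14 J[ 47  21 -52  96 -27 137] clr 10.6 tips [[24.6, 12.9, 6.7], [24.5, -10.9, 10.0]]
[0.535, 0.345, 0.05] [29.8  6.4 10.7] P[0.529 0.365 0.088] th 34.6 az -5.4 roll -11 J[ 49  16 -55  96 -28 136] clr 0.0257281738592566
    [0.555, 0.355, 0.05] [ 4.7  0.1 -0.8] P[0.554 0.364 0.066] th 33.4 az -8.3 roll -14 J[ 47  20 -52  96 -27 138] clr 13.0 tips [[22.7, 12.9, 13.2], [22.6, -10.9, 16.4]]
    [0.557, 0.35, 0.035] [ 6.1  0.8 -1.1] P[0.556 0.363 0.057] th 33.0 az -9.4 roll -15 J[ 47  21 -52  96 -27 137] clr 10.1 tips [[24.8, 11.8, 3.8], [24.7, -12.0, 7.2]]
[0.525, 0.345, 0.07] [27.6  6.  10.6] P[0.519 0.36  0.101] th 35.1 az -4.1 roll -10 J[ 49  14 -56  96 -28 136] clr 0.03588898460209652
    [0.555, 0.355, 0.05] [ 6.3  0.  -0.3] P[0.553 0.366 0.07 ] th 33.6 az -7.6 roll -13 J[ 47  19 -52  96 -27 138] clr 13.7 tips [[22.5, 14.9, 17.6], [22.5, -8.9, 20.6]]
    [0.557, 0.35, 0.035] [ 7.6  0.8 -0.6] P[0.554 0.365 0.061] th 33.2 az -8.7 roll -14 J[ 47  20 -52  96 -27 137] clr 12.0 tips [[23.4, 14.0, 8.3], [23.3, -9.8, 11.6]]
```

```bash
python3 -m handwheel '[5,1.1,1.8,0, 10,2.1,3.6,0, 15,3.2,5.4,0, 20,4.3,7.1,0, 25,5.3,9,0, 29.8,6.4,10.7,0, 29.8,6.4,10.7,0, 29.8,6.4,10.7,0, 29.8,6.4,10.7,0, 29.8,6.4,10.7,0]' 0 15
python3 - <<'E'
from s6 import *
snap('wrist',8);print(clear(*fk(j,PK)))
for G2 in([.555,.350,.035],[.555,.345,.03],[.553,.345,.02]):
    sh2=np.round(plan2(G2),1);j3=call(j,[[*(sh2*min(1,k/6)),0] for k in range(1,11)],.6)
    Q,N=fk(j3,PK);low=(TIP@N.T+Q);low=low[np.argsort(low[:,2])][:2]
    print('   ',G2,sh2,desc(j3),'clr',round(clear(Q,N)*1e3,1),'tips',np.round(toh(low)*1000,1).tolist())
E
```

```text
time_s: 34.25
tcp_pos: [0.501, 0.3477, 0.0962]
eef_rot: [-101.4, 55.1, -5.5]
contact_force: [0.1, 0.0, 0.1]
gripper_width: 0.0007
34.25 P[0.501 0.344 0.095] th 34.9 az -5.5 roll -11 J[ 50  13 -58  95 -28 135] [0.501 0.348 0.096] [0.1 0.  0.1]
0.05498184232027325
    [0.555, 0.35, 0.035] [ 8.  -1.1  0.9] P[0.553 0.363 0.057] th 33.3 az -9.6 roll -15 J[ 47  21 -52  96 -27 137] clr 13.3 tips [[22.0, 12.2, 4.2], [21.7, -11.6, 7.5]]
    [0.555, 0.345, 0.03] [ 8.4 -0.8  0.4] P[0.553 0.359 0.055] th 33.1 az -10.1 roll -15 J[ 47  21 -52  96 -27 137] clr 13.0 tips [[21.8, 8.2, 2.3], [21.4, -15.6, 5.7]]
    [0.553, 0.345, 0.02] [ 9.1 -0.1  0.6] P[0.551 0.362 0.048] th 32.9 az -10.7 roll -16 J[ 47  22 -52  96 -28 136] clr 14.6 tips [[19.9, 11.1, -4.8], [19.5, -12.6, -1.3]]
```

View pics/wrist8.png

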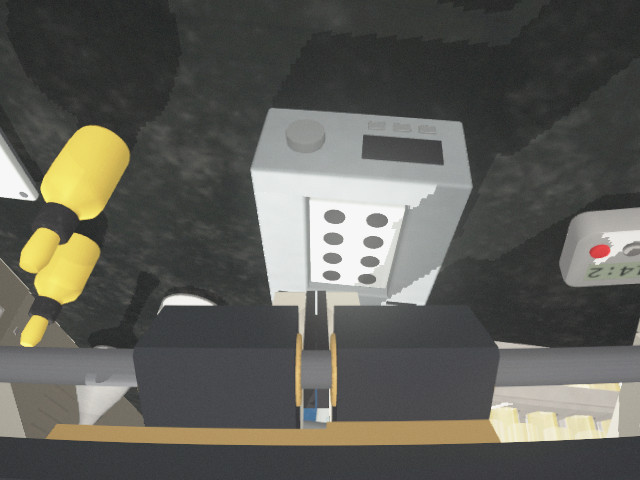

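Run:
```python
from h import *
c=load('wrist8')
q=[onz(c,*p,.046) for p in[(309,197),(406,206),(386,291),(309,287)]];print(np.round(q,4),np.mean(q,0))
d=[onz(c,*p,.046) for p in[(252,170),(472,188),(425,304)]];print('deck',np.round(d,4))
```

```text
[[0.4881 0.339  0.046 ]
 [0.4856 0.3827 0.046 ]
 [0.5589 0.3881 0.046 ]
 [0.5658 0.3433 0.046 ]] [0.52460147 0.36327834 0.046     ]
deck [[0.4757 0.3135 0.046 ]
 [0.4694 0.407  0.046 ]
 [0.5678 0.4135 0.046 ]]
```

```bash
python3 -m handwheel '[1.4,-0.1,0.1,0, 2.8,-0.3,0.1,0, 4.2,-0.4,0.2,0, 5.6,-0.5,0.3,0, 7,-0.7,0.3,0, 8.4,-0.8,0.4,0, 8.4,-0.8,0.4,0, 8.4,-0.8,0.4,0, 8.4,-0.8,0.4,0, 8.4,-0.8,0.4,0]' 0 15
cat > s8.py <<'E'
from s6 import *
import sys
Q,N=p,M
low=(TIP@N.T+Q);low=low[np.argsort(low[:,2])][:2]
print('now clr',round(clear(Q,N)*1e3,1),'tips',np.round(toh(low)*1000,1).tolist())
for G2 in([.555,.345,.02],[.557,.345,.01],[.557,.35,.0]):
    sh2=np.round(plan2(G2),1);j3=call(j,[[*(sh2*min(1,k/6)),0] for k in range(1,11)],.6)
    Q,N=fk(j3,PK);low=(TIP@N.T+Q);low=low[np.argsort(low[:,2])][:2]
    print('   ',G2,sh2,desc(j3),'clr',round(clear(Q,N)*1e3,1),'tips',np.round(toh(low)*1000,1).tolist())
E
python3 s8.py
```

```text
time_s: 35.55
tcp_pos: [0.5519, 0.362, 0.0551]
eef_rot: [-105.3, 56.9, -10.2]
contact_force: [-0.3, 0.2, 0.4]
gripper_width: 0.0005
35.55 P[0.551 0.359 0.054] th 33.1 az -10.2 roll -15 J[ 47  21 -53  95 -27 137] [0.552 0.362 0.055] [-0.3  0.2  0.4]
now clr 13.7 tips [[21.1, 10.8, 2.4], [20.7, -13.0, 5.9]]
    [0.555, 0.345, 0.02] [ 3.2  1.7 -0.9] P[0.554 0.353 0.033] th 32.2 az -13.0 roll -18 J[ 46  23 -52  96 -27 137] clr 10.9 tips [[22.7, 1.9, -19.3], [22.1, -21.7, -15.4]]
    [0.557, 0.345, 0.01] [ 4.1  2.  -0.7] P[0.556 0.356 0.027] th 32.0 az -13.6 roll -18 J[ 46  24 -52  96 -27 136] clr 11.7 tips [[25.1, 4.5, -26.0], [24.5, -19.2, -22.1]]
    [0.557, 0.35, 0.0] [ 4.9  2.5 -0.1] P[0.556 0.362 0.018] th 31.9 az -14.1 roll -19 J[ 47  25 -51  96 -28 136] clr 13.9 tips [[25.3, 10.7, -34.3], [24.6, -13.0, -30.3]]
```

Run:
```python
from s6 import *
for sh2 in([2,1,-.5],[2.2,1,-.3],[2.4,1.1,-.2]):
    jj=j;P0,M0=fk(j,PK)
    for k in range(1,11):
        jj=row(jj,P0+M0@(np.array(sh2)/100*min(1,k/7)),M0,.6)
        if k in(4,7,10):
            Q,N=fk(jj,PK);low=(TIP@N.T+Q);low=low[np.argsort(low[:,2])][:2]
            print(sh2,k,desc(jj),round(clear(Q,N)*1e3,1),'tips',np.round(toh(low)*1000,1).tolist())
```

```text
35.55 P[0.551 0.359 0.054] th 33.1 az -10.2 roll -15 J[ 47  21 -53  95 -27 137] [0.552 0.362 0.055] [-0.3  0.2  0.4]
[2, 1, -0.5] 4 P[0.553 0.357 0.047] th 32.7 az -11.2 roll -16 J[ 47  22 -52  96 -27 137] 12.6 tips [[21.4, 5.7, -5.8], [21.0, -18.1, -2.2]]
[2, 1, -0.5] 7 P[0.554 0.356 0.041] th 32.5 az -11.9 roll -17 J[ 47  22 -52  96 -27 137] 11.2 tips [[22.3, 4.4, -11.4], [21.8, -19.3, -7.7]]
[2, 1, -0.5] 10 P[0.554 0.356 0.041] th 32.5 az -11.9 roll -17 J[ 47  22 -52  96 -27 137] 11.2 tips [[22.3, 4.4, -11.4], [21.8, -19.3, -7.7]]
[2.2, 1, -0.3] 4 P[0.553 0.358 0.046] th 32.7 az -11.2 roll -16 J[ 47  22 -52  96 -27 137] 11.9 tips [[22.0, 6.8, -6.8], [21.6, -17.0, -3.2]]
[2.2, 1, -0.3] 7 P[0.554 0.358 0.04 ] th 32.5 az -11.9 roll -17 J[ 47  22 -52  96 -27 137] 10.2 tips [[23.4, 6.4, -13.1], [22.9, -17.3, -9.4]]
[2.2, 1, -0.3] 10 P[0.554 0.358 0.04 ] th 32.5 az -11.9 roll -17 J[ 47  22 -52  96 -27 137] 10.2 tips [[23.4, 6.4, -13.1], [22.9, -17.3, -9.4]]
[2.4, 1.1, -0.2] 4 P[0.553 0.359 0.045] th 32.7 az -11.3 roll -16 J[ 47  22 -52  96 -27 137] 11.8 tips [[22.2, 7.4, -7.8], [21.7, -16.4, -4.2]]
[2.4, 1.1, -0.2] 7 P[0.555 0.359 0.038] th 32.5 az -12.1 roll -17 J[ 47  23 -52  96 -27 136] 10.0 tips [[23.6, 7.4, -14.9], [23.1, -16.3, -11.1]]
[2.4, 1.1, -0.2] 10 P[0.555 0.359 0.038] th 32.5 az -12.1 roll -17 J[ 47  23 -52  96 -27 136] 10.0 tips [[23.6, 7.4, -14.9], [23.1, -16.3, -11.1]]
```

```bash
python3 -m handwheel '[0.4,0.2,0,0, 0.7,0.3,-0.1,0, 1,0.5,-0.1,0, 1.4,0.6,-0.2,0, 1.8,0.8,-0.3,0, 2.1,1,-0.3,0, 2.1,1,-0.3,0, 1,0.5,0,0, -1,-0.5,0,0, -3,1,0,0]' 0 15
python3 - <<'E'
from s6 import *
print(np.round(s['contact_force'],1),clear(p,M))
snap('wrist',9);snap('scene',9)
crop('scene9',230,190,430,340,4,'cs9')
E
```

```text
time_s: 36.8
tcp_pos: [0.5272, 0.3631, 0.0744]
eef_rot: [-105.4, 57.0, -10.3]
contact_force: [-0.8, -0.5, -0.7]
gripper_width: 0.0003
36.8 P[0.527 0.36  0.073] th 33.0 az -10.3 roll -15 J[ 52  18 -53  87 -29 141] [0.527 0.363 0.074] [-0.8 -0.5 -0.7]
[-0.8 -0.5 -0.7] 0.03275243071057595
```

View pics/wrist9.png

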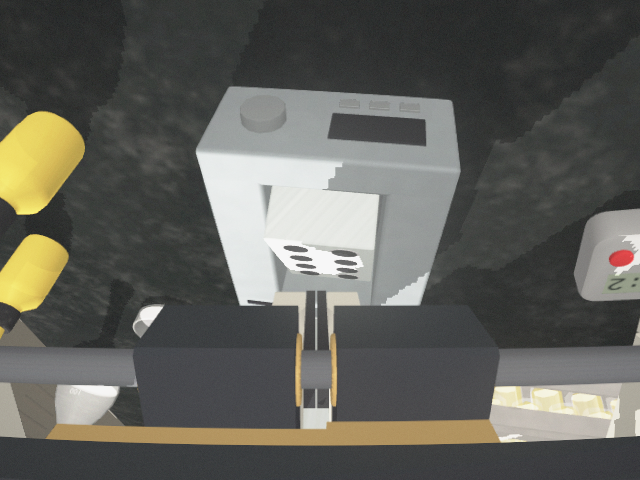

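View pics/cs9.png

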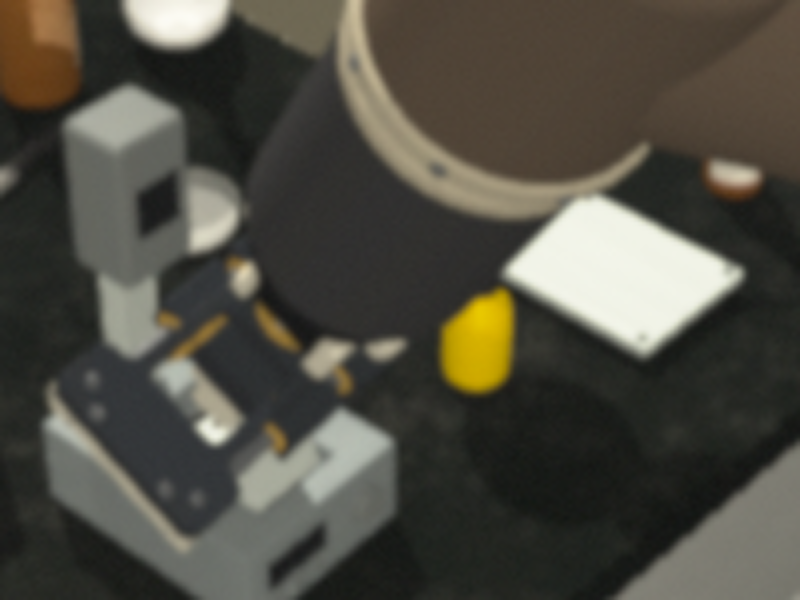

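```bash
cat > s9.py <<'E'
from s6 import *
seed=j.copy()
for P in([.508,.36,.05],[.4825,.11,.027],[.4825,.11,.10]):
  for az in(3.5,-12):
    for th in(0,5,10,15,20,25,30):
      o=[]
      for roll in(0,):
        best=min((ik(np.array(P),tool(th,az,roll+(az-3.5)*0),sd) for sd in(seed,[50,10,-45,40,-40,150],[40,10,-40,10,-40,-150],[45,5,-50,70,-30,140],[40,-10,-50,0,-50,170])),key=lambda t:t[1])
        if best[1]<2e-3:o.append((roll,np.round(best[0]).astype(int).tolist()))
      print(P,az,th,o)
E
python3 s9.py
```

```text
36.9 P[0.525 0.361 0.074] th 33.0 az -10.2 roll -15 J[ 52  18 -54  87 -29 141] [0.525 0.364 0.075] [-0.8  0.1 -0.7]
[0.508, 0.36, 0.05] 3.5 0 [(0, [53, 25, -18, 0, -47, -140])]
[0.508, 0.36, 0.05] 3.5 5 [(0, [56, 23, -24, 6, -40, -147])]
[0.508, 0.36, 0.05] 3.5 10 [(0, [58, 21, -32, 15, -32, -157])]
[0.508, 0.36, 0.05] 3.5 15 [(0, [59, 19, -40, 31, -25, -172])]
[0.508, 0.36, 0.05] 3.5 20 [(0, [54, 18, -50, 60, -18, 163])]
[0.508, 0.36, 0.05] 3.5 25 [(0, [43, 17, -55, 96, -16, 137])]
[0.508, 0.36, 0.05] 3.5 30 []
[0.508, 0.36, 0.05] -12 0 [(0, [53, 25, -18, 0, -47, -155])]
[0.508, 0.36, 0.05] -12 5 [(0, [56, 23, -24, 7, -41, -163])]
[0.508, 0.36, 0.05] -12 10 [(0, [59, 22, -30, 16, -35, -174])]
[0.508, 0.36, 0.05] -12 15 [(0, [60, 21, -38, 29, -30, 173])]
[0.508, 0.36, 0.05] -12 20 [(0, [59, 20, -45, 47, -26, 156])]
[0.508, 0.36, 0.05] -12 25 [(0, [57, 19, -50, 67, -25, 139])]
[0.508, 0.36, 0.05] -12 30 [(0, [54, 19, -54, 83, -27, 125])]
[0.4825, 0.11, 0.027] 3.5 0 [(0, [36, 17, -36, 0, -37, -122])]
[0.4825, 0.11, 0.027] 3.5 5 [(0, [38, 15, -42, 6, -29, -129])]
[0.4825, 0.11, 0.027] 3
[... 458 characters left out ...]
0.4825, 0.11, 0.027] -12 30 []
[0.4825, 0.11, 0.1] 3.5 0 [(0, [36, 11, -32, 0, -48, -122])]
[0.4825, 0.11, 0.1] 3.5 5 [(0, [38, 8, -37, 4, -41, -128])]
[0.4825, 0.11, 0.1] 3.5 10 [(0, [40, 5, -44, 11, -34, -135])]
[0.4825, 0.11, 0.1] 3.5 15 [(0, [42, 3, -52, 22, -26, -147])]
[0.4825, 0.11, 0.1] 3.5 20 []
[0.4825, 0.11, 0.1] 3.5 25 []
[0.4825, 0.11, 0.1] 3.5 30 []
[0.4825, 0.11, 0.1] -12 0 [(0, [36, 11, -32, 0, -48, -138])]
[0.4825, 0.11, 0.1] -12 5 [(0, [39, 8, -37, 6, -41, -145])]
[0.4825, 0.11, 0.1] -12 10 [(0, [42, 6, -44, 14, -35, -155])]
[0.4825, 0.11, 0.1] -12 15 [(0, [43, 4, -52, 27, -28, -168])]
[0.4825, 0.11, 0.1] -12 20 []
[0.4825, 0.11, 0.1] -12 25 []
[0.4825, 0.11, 0.1] -12 30 []
```

```bash
cat > s10.py <<'E'
from s6 import *
import itertools
seed=j.copy();M0=fk(j,PK)[1]
out=[]
for P in itertools.product((.35,.45,.55,.68),(-.1,.1,.25,.4,.55),(.3,.45,.6)):
    if P[1]<.2 and P[0]>.5: continue
    for roll in (230,):
        best=(None,9)
        for sd in([seed[0],-5,-20,40,-60,-90],[60,-5,-10,30,-70,-90],[30,-10,-10,30,-80,-90]):
            x,e=ik(np.array(P),M0@ex('x',roll),sd)
            if e<best[1]:best=(x,e)
        x,e=best
        if e>2e-3: continue
        # start with J6 ~ -120
        dt=x[5]+120; M1=M0@ex('x',roll+dt); x=x.copy();x[5]=-120
        for st in(8,10.7):
            jj=x
            for k in range(1,11):
                jj=row(jj,np.array(P),M1@ex('x',st*k),.6)
                if k>=4:
                    t=fk(jj,PK)[1][:,0];out.append((np.hypot(t[0],t[1]),np.round(t,3),P,st,k,desc(jj)))
out.sort(key=lambda o:o[0])
for o in out[:25]: print(o)
E
time timeout 570 python3 s10.py
```

```text
36.9 P[0.525 0.361 0.074] th 33.0 az -10.2 roll -15 J[ 52  18 -54  87 -29 141] [0.525 0.364 0.075] [-0.8  0.1 -0.7]
(np.float64(0.3090180113059864), array([ 0.308, -0.021, -0.951]), (0.45, 0.55, 0.3), 10.7, 10, 'P[0.517 0.536 0.331] th 18.0 az -3.9 roll 4 J[  69   18    1   19  -68 -174]')
(np.float64(0.31034058725850105), array([ 0.306, -0.052, -0.951]), (0.35, 0.55, 0.3), 10.7, 10, 'P[0.425 0.544 0.335] th 18.1 az -9.6 roll -10 J[  78   15   -3   19  -72 -174]')
(np.float64(0.31571638358944937), array([ 0.316,  0.006, -0.949]), (0.55, 0.55, 0.3), 10.7, 10, 'P[0.61  0.531 0.328] th 18.4 az 1.0 roll 17 J[  62   23    8   17  -67 -174]')
(np.float64(0.32356009977087125), array([ 0.323, -0.024, -0.946]), (0.35, 0.4, 0.3), 10.7, 10, 'P[0.429 0.377 0.334] th 18.9 az -4.3 roll -2 J[  73    0  -21   20  -66 -174]')
(np.float64(0.3272053097766958), array([ 0.327,  0.01 , -0.945]), (0.45, 0.4, 0.3), 10.7, 10, 'P[0.514 0.371 0.329] th 19.1 az 1.8 roll 14 J[  63    5  -17   19  -60 -174]')
(np.float64(0.3320969698898589), array([ 0.331,  0.032, -0.943]), (0.68, 0.55, 0.3), 10.7, 10, 'P[0.738 0
[... 2753 characters left out ...]
3, -0.004, -0.928]), (0.55, 0.4, 0.3), 10.7, 9, 'P[0.6   0.373 0.329] th 21.9 az -0.6 roll 16 J[  57   11  -12   22  -57 -174]')
(np.float64(0.37346331398449606), array([ 0.371,  0.04 , -0.928]), (0.45, 0.25, 0.3), 10.7, 10, 'P[0.509 0.202 0.326] th 21.9 az 6.2 roll 27 J[  53   -8  -30   20  -54 -174]')
(np.float64(0.38345407349993466), array([ 0.38 , -0.051, -0.924]), (0.45, 0.55, 0.45), 10.7, 9, 'P[0.53  0.539 0.496] th 22.5 az -7.7 roll 5 J[  70   19   19   22  -86 -174]')
(np.float64(0.38374045369222787), array([ 0.375,  0.08 , -0.923]), (0.68, 0.4, 0.45), 10.7, 10, 'P[0.741 0.35  0.476] th 22.6 az 12.0 roll 50 J[  44   19   20   12  -73 -174]')
real	0m54.100s
user	0m52.467s
sys	0m0.222s
```

```bash
cat > s11.py <<'E'
from s6 import *
P0,M0=fk(j,PK)
for P in([.45,.40,.3],[.42,.45,.3],[.40,.38,.25]):
    sh=M0.T@(np.array(P)-P0)*100
    ja=call(j,[[*(sh*min(1,k/7)),10.7*k] for k in range(1,11)],.6)
    jb=call(ja,[[0,0,0,10.7*k] for k in range(1,11)],.6)
    print(P,np.round(sh,1),desc(jb))
    for s3_ in(9,10.7):
        jc=call(jb,[[0,0,0,s3_*k] for k in range(1,11)],.6);print('  ',s3_,desc(jc))
        for s4_ in(4,6,8,10):
            jd=call(jc,[[0,0,0,s4_*k] for k in range(1,11)],.6);print('     ',s4_,desc(jd))
E
python3 s11.py
```

```text
36.9 P[0.525 0.361 0.074] th 33.0 az -10.2 roll -15 J[ 52  18 -54  87 -29 141] [0.525 0.364 0.075] [-0.8  0.1 -0.7]
[0.45, 0.4, 0.3] [-23.4  -6.    1. ] P[0.45 0.4  0.3 ] th 33.0 az -10.2 roll -161 J[ 78   3 -34  40 -59 -39]
   9 P[0.45 0.4  0.3 ] th 33.0 az -10.2 roll -71 J[  78    3  -34   40  -59 -129]
      4 P[0.45 0.4  0.3 ] th 33.0 az -10.2 roll -31 J[  78    3  -34   40  -59 -169]
      6 P[0.485 0.391 0.328] th 28.4 az -10.1 roll -15 J[  72    4  -25   33  -61 -174]
      8 P[0.513 0.375 0.337] th 22.8 az -5.2 roll 2 J[  66    5  -19   25  -61 -174]
      10 P[0.518 0.367 0.33 ] th 18.6 az 4.3 roll 18 J[  62    5  -16   18  -60 -174]
   10.7 P[0.45 0.4  0.3 ] th 33.0 az -10.2 roll -54 J[  78    3  -34   40  -59 -146]
      4 P[0.478 0.393 0.323] th 29.3 az -10.4 roll -17 J[  73    4  -27   34  -60 -174]
      6 P[0.517 0.374 0.341] th 23.6 az -5.9 roll 1 J[  66    5  -19   26  -61 -174]
      8 P[0.529 0.36  0.336] th 19.1 az 4.4 roll 19 J[  61    5  -16   18  -60 -174]
      10 P[0.528 0.354 0.324] th 16.6 az 19.9 roll 41 J[  57    4  -15   12  -58 -174]
[0.42, 0.45, 0.3] [
[... 1219 characters left out ...]
-57 -174]
      6 P[0.453 0.365 0.29 ] th 25.8 az -10.0 roll -16 J[  73    2  -31   31  -58 -174]
      8 P[0.471 0.353 0.29 ] th 20.5 az -4.5 roll -1 J[  68    2  -27   23  -57 -174]
      10 P[0.473 0.347 0.279] th 16.4 az 6.5 roll 18 J[  64    2  -24   17  -56 -174]
   10.7 P[0.4  0.38 0.25] th 33.0 az -10.2 roll -54 J[  83    2  -42   41  -56 -155]
      4 P[0.447 0.368 0.287] th 26.7 az -10.5 roll -19 J[  74    2  -32   32  -58 -174]
      6 P[0.481 0.348 0.298] th 21.5 az -4.9 roll -1 J[  67    2  -26   24  -57 -174]
      8 P[0.487 0.338 0.287] th 17.1 az 7.2 roll 20 J[  62    2  -24   17  -55 -174]
      10 P[0.481 0.335 0.272] th 14.8 az 25.0 roll 44 J[  59    2  -23   10  -53 -174]
```

```bash
python3 -m handwheel '[-5.5,0,0,3, -10,0,1,12, -14,-1,2,22, -18,-2,3,32, -22,-3,4,42.5, -25.5,-4.1,5,53, -25.5,-4.1,6.1,64, -25.5,-4.1,6.1,75, -25.5,-4.1,6.1,86, -25.5,-4.1,6.1,96]' 6.5 20
python3 -m handwheel '[0,0,0,10.7, 0,0,0,21.4, 0,0,0,32.1, 0,0,0,42.8, 0,0,0,53.5, 0,0,0,64.2, 0,0,0,74.9, 0,0,0,85.6, 0,0,0,96.3, 0,0,0,107]' 6.5 20
python3 - <<'E'
from s6 import *
for s3_ in(9.5,10,10.7):
        jc=call(j,[[0,0,0,s3_*k] for k in range(1,11)],.6);print('  ',s3_,desc(jc))
        for s4_ in(8,9,10,10.7):
            jd=call(jc,[[0,0,0,s4_*k] for k in range(1,11)],.6);print('     ',s4_,desc(jd))
E
```

```text
time_s: 38.15
tcp_pos: [0.4227, 0.4534, 0.3003]
eef_rot: [-9.2, 56.9, -10.3]
contact_force: [0.9, -0.5, -0.1]
gripper_width: 0.0653
time_s: 39.4
tcp_pos: [0.4228, 0.4534, 0.3004]
eef_rot: [97.8, 56.9, -10.4]
contact_force: [-0.4, -0.0, 0.0]
gripper_width: 0.0648
39.4 P[0.423 0.453 0.299] th 33.1 az -10.4 roll -172 J[ 82   7 -29  38 -61 -31] [0.423 0.453 0.3  ] [-0.4 -0.   0. ]
   9.5 P[0.423 0.453 0.299] th 33.1 az -10.4 roll -77 J[  82    7  -29   38  -61 -126]
      8 P[0.485 0.438 0.337] th 23.2 az -8.5 roll -7 J[  71    8  -15   25  -65 -174]
      9 P[0.49  0.433 0.335] th 20.7 az -5.6 roll -0 J[  69    8  -14   22  -64 -174]
      10 P[0.494 0.429 0.332] th 18.4 az -1.5 roll 7 J[  68    8  -12   19  -64 -174]
      10.7 P[0.494 0.427 0.329] th 17.1 az 2.0 roll 12 J[  67    8  -12   17  -64 -174]
   10 P[0.423 0.453 0.299] th 33.1 az -10.4 roll -72 J[  82    7  -29   38  -61 -131]
      8 P[0.49  0.435 0.337] th 21.8 az -7.0 roll -3 J[  70    8  -14   24  -64 -174]
      9 P[0.495 0.43  0.335] th 19.4 az -3.3 roll 4 J[  68    8  -13   21  -64 -174]
      10 P[0.496 0.426 0.33 ] th 17.3 az 1.7 roll 12 J[  66    8  -12   17  -64 -174]
      10.7 P[0.497 0.424 0.327] th 16.2 az 6.0 roll 18 J[  65    8  -11   16  -63 -174]
   10.7 P[0.423 0.453 0.299] th 33.1 az -10.4 roll -65 J[  82    7  -29   38  -61 -138]
      8 P[0.498 0.429 0.338] th 20.1 az -4.0 roll 3 J[  68    8  -13   21  -64 -174]
      9 P[0.501 0.425 0.334] th 17.9 az 1.0 roll 11 J[  66    8  -12   18  -64 -174]
      10 P[0.501 0.421 0.328] th 16.1 az 7.5 roll 21 J[  65    8  -11   15  -63 -174]
      10.7 P[0.5   0.42  0.325] th 15.1 az 12.8 roll 28 J[  64    8  -11   13  -63 -174]
```

```bash
cat > s12.py <<'E'
from s6 import *
import itertools
jc=call(j,[[0,0,0,10.0*k] for k in range(1,11)],.6)
P1,M1=fk(jc,PK);o=[]
for d in itertools.product((-.15,0,.15,.3),(-.25,-.1,0,.1),(-.18,-.1,0,.2)):
    sh=M1.T@np.array(d)*100
    for st in(9,10,10.7):
        jd=call(jc,[[*(sh*min(1,k/5)),st*k] for k in range(1,11)],.6)
        t=fk(jd,PK)[1][:,0];h=ex('z',3.5).T@t
        o.append((abs(h[0])+1.5*abs(h[1]),d,st,desc(jd)))
o.sort(key=lambda q:q[0])
for q in o[:12]:print(q)
E
time python3 s12.py
```

```text
39.4 P[0.423 0.453 0.299] th 33.1 az -10.4 roll -172 J[ 82   7 -29  38 -61 -31] [0.423 0.453 0.3  ] [-0.4 -0.   0. ]
(np.float64(0.15122884958465269), (-0.15, 0, -0.18), 10.7, 'P[0.375 0.433 0.154] th 8.0 az 7.0 roll 11 J[  74   11  -27   10  -49 -174]')
(np.float64(0.15561797988221582), (-0.15, 0.1, -0.18), 10.7, 'P[0.36  0.545 0.145] th 7.3 az -5.9 roll -5 J[  78   20  -15    9  -54 -174]')
(np.float64(0.17708144570152654), (-0.15, 0, -0.18), 10, 'P[0.373 0.436 0.157] th 9.0 az -1.5 roll 0 J[  75   11  -27   12  -50 -174]')
(np.float64(0.17821082709408984), (0, 0.1, -0.18), 10.7, 'P[0.474 0.541 0.136] th 10.1 az 4.1 roll 12 J[  69   24  -11   12  -51 -174]')
(np.float64(0.18413279048208941), (-0.15, 0, -0.1), 10.7, 'P[0.382 0.43  0.234] th 10.2 az 4.9 roll 9 J[  74    7  -22   11  -58 -174]')
(np.float64(0.2030224199449773), (-0.15, 0.1, -0.1), 10.7, 'P[0.368 0.544 0.228] th 9.6 az -5.2 roll -5 J[  78   16  -10   11  -63 -174]')
(np.float64(0.20611610433822677), (0, 0, -0.18), 10, 'P[0.473 0.437 0.141] th 11.7 az 4.2 roll 12 J[  66   17  -24   15  -45 -174]')
(np.float64(0.20769374255267417), (-0.15, 0.1, -0.18), 10, 'P[0.358 0.548 0.148] th 8.7 az -12.4 roll -14 J[  79   20  -15   11  -55 -174]')
(np.float64(0.21315987595494035), (0, 0.1, -0.1), 10.7, 'P[0.48  0.539 0.219] th 12.2 az 3.2 roll 11 J[  69   20   -7   13  -58 -174]')
(np.float64(0.21995642052029893), (-0.15, -0.1, -0.18), 10, 'P[0.392 0.315 0.172] th 11.4 az 7.8 roll 13 J[  69    1  -38   14  -46 -174]')
(np.float64(0.22058227104977368), (-0.15, 0, -0.1), 10, 'P[0.379 0.433 0.236] th 11.3 az -1.3 roll 0 J[  76    7  -22   13  -59 -174]')
(np.float64(0.2233928032642093), (0, 0, -0.18), 10.7, 'P[0.472 0.435 0.137] th 10.7 az 11.5 roll 22 J[  65   17  -24   12  -44 -174]')
real	0m53.303s
user	0m53.804s
sys	0m0.104s
```

```bash
python3 -m handwheel '[0,0,0,10, 0,0,0,20, 0,0,0,30, 0,0,0,40, 0,0,0,50, 0,0,0,60, 0,0,0,70, 0,0,0,80, 0,0,0,90, 0,0,0,100]' 6.5 20
python3 - <<'E'
from s6 import *
P1,M1=fk(j,PK);sh=M1.T@np.array([-.15,0,-.18])*100;print(np.round(sh,2))
for sh in(np.round(sh,1),):
  jj=j
  for k in range(1,11):
    jj=row(jj,P1+M1@(sh*min(1,k/5))/100,M1@ex('x',10.7*k),.6)
    print(k,np.round(sh*min(1,k/5),1),desc(jj))
E
```

```text
time_s: 40.65
tcp_pos: [0.4228, 0.4533, 0.3004]
eef_rot: [-162.2, 56.9, -10.4]
contact_force: [0.0, 1.4, 0.2]
gripper_width: 0.065
40.65 P[0.423 0.453 0.299] th 33.1 az -10.4 roll -72 J[  82    7  -29   38  -61 -131] [0.423 0.453 0.3  ] [0.  1.4 0.2]
[ 7.03  9.36 20.3 ]
1 [1.4 1.9 4.1] P[0.393 0.453 0.263] th 33.1 az -10.4 roll -61 J[  85    7  -34   39  -59 -148]
2 [2.8 3.8 8.1] P[0.363 0.453 0.227] th 33.1 az -10.4 roll -51 J[  88    8  -38   40  -57 -164]
3 [ 4.2  5.6 12.2] P[0.345 0.455 0.208] th 31.0 az -12.1 roll -43 J[  90    9  -38   37  -56 -174]
4 [ 5.6  7.5 16.2] P[0.347 0.458 0.2  ] th 26.8 az -15.2 roll -40 J[  88   10  -34   32  -56 -174]
5 [ 7.   9.4 20.3] P[0.354 0.459 0.194] th 23.5 az -16.8 roll -36 J[  85   11  -32   28  -56 -174]
6 [ 7.   9.4 20.3] P[0.361 0.456 0.188] th 20.3 az -17.5 roll -32 J[  83   11  -30   25  -55 -174]
7 [ 7.   9.4 20.3] P[0.367 0.452 0.182] th 17.1 az -17.1 roll -27 J[  81   12  -28   21  -54 -174]
8 [ 7.   9.4 20.3] P[0.371 0.446 0.174] th 13.8 az -14.6 roll -20 J[  78   12  -28   17  -53 -174]
9 [ 7.   9.4 20.3] P[0.374 0.439 0.164] th 10.7 az -8.0 roll -9 J[  76   11  -27   14  -51 -174]
10 [ 7.   9.4 20.3] P[0.375 0.433 0.154] th 8.0 az 6.9 roll 11 J[  74   11  -27   10  -49 -174]
```

```bash
python3 -m handwheel '[1.4,1.9,4.1,10.7, 2.8,3.8,8.1,21.4, 4.2,5.6,12.2,32.1, 5.6,7.5,16.2,42.8, 7,9.4,20.3,53.5, 7,9.4,20.3,64.2, 7,9.4,20.3,74.9, 7,9.4,20.3,85.6, 7,9.4,20.3,96.3, 7,9.4,20.3,107]' 6.5 20
python3 - <<'E'
from s6 import *
t=ex('z',3.5).T@M;print(np.round(t,3))
E
```

```text
time_s: 41.9
tcp_pos: [0.3643, 0.435, 0.1497]
eef_rot: [-81.7, 82.4, 5.3]
contact_force: [0.1, 0.5, 0.7]
gripper_width: 0.065
41.9 P[0.364 0.435 0.15 ] th 7.6 az 5.3 roll 8 J[  75   11  -27    9  -49 -174] [0.364 0.435 0.15 ] [0.1 0.5 0.7]
[[ 0.132 -0.985  0.111]
 [ 0.004  0.113  0.994]
 [-0.991 -0.131  0.019]]
```

Run:
```python
from h import *
crop('wrist9',190,80,470,310,2.8,'cw9')
```

```text
(no output)
```

View pics/cw9.png

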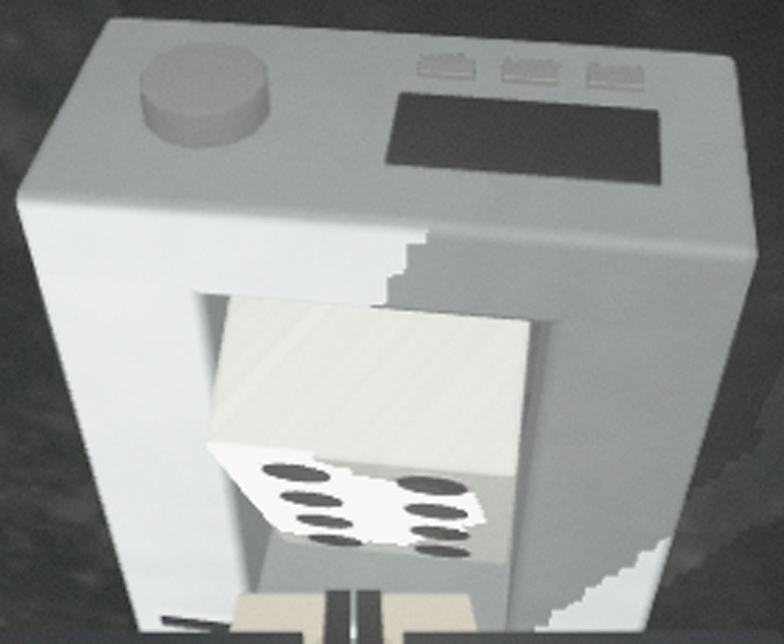

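Run:
```python
from s6 import *
c=load('wrist9')
q=lambda x,y:(x/2.8+190-.3,y/2.8+80-.3)
for n,pt,z in(('tfL',(209,442),.0594),('tfR',(519,475),.0594),('wellfL',(195,292),.046),('wellfR',(552,322),.046),('deckL',(18,202),.046),('deckR',(757,250),.046)):
    P=onz(c,*q(*pt),z);print(n,np.round(P,4),np.round(toh(P)*1000,1))
# plan: above grip then grip
G=BC+Rh@np.array([-.017,0,.0015]);A=G+[0,0,.07]
for n,g in(('A',A),('G',G)):
    print(n,np.round(g,4),'shift',np.round(M.T@(g-p)*100,2))
```

```text
41.9 P[0.364 0.435 0.15 ] th 7.6 az 5.3 roll 8 J[  75   11  -27    9  -49 -174] [0.364 0.435 0.15 ] [0.1 0.5 0.7]
tfL [0.5032 0.3407 0.0594] [[-21.  -18.8  13.4]]
tfR [0.5008 0.3834 0.0594] [[-20.8  24.   13.4]]
wellfL [0.488  0.3364 0.046 ] [[-36.4 -22.1  -0. ]]
wellfR [0.4846 0.3845 0.046 ] [[-36.8  26.1   0. ]]
deckL [0.476  0.3134 0.046 ] [[-49.8 -44.4   0. ]]
deckR [0.4681 0.4068 0.046 ] [[-51.9  49.3   0. ]]
A [0.506  0.3597 0.1175] shift [  4.96 -14.01  -6.86]
G [0.506  0.3597 0.0475] shift [ 11.9 -13.1  -7. ]
```

```bash
cat > s13.py <<'E'
from s6 import *
P1,M1=fk(j,PK);jj=j
for k,r in enumerate([[1.6,-4.7,-2.2,-3],[3.3,-9.4,-4.5,-6.4],[4.9,-14,-6.7,-6.4],[4.9,-14,-6.7,-6.4],[6.5,-13.8,-6.8,-6.4],[8.5,-13.6,-6.8,-6.4],[10.2,-13.3,-6.8,-6.4],[11.2,-13.1,-6.8,-6.4],[11.7,-13.1,-6.8,-6.4],[11.7,-13.1,-6.8,-6.4]]):
    jj=row(jj,P1+M1@np.array(r[:3])/100,M1@ex('x',r[3]),.6);print(k,desc(jj),np.round(toh(fk(jj,PK)[0])*1000,1))
E
python3 s13.py
```

```text
41.9 P[0.364 0.435 0.15 ] th 7.6 az 5.3 roll 8 J[  75   11  -27    9  -49 -174] [0.364 0.435 0.15 ] [0.1 0.5 0.7]
0 P[0.412 0.411 0.14 ] th 7.6 az 5.3 roll 5 J[  69   13  -27    9  -47 -165] [[-107.9   56.9   93.7]]
1 P[0.459 0.386 0.129] th 7.6 az 5.3 roll 2 J[  63   15  -26    9  -46 -155] [[-61.9  28.8  82.6]]
2 P[0.506 0.361 0.118] th 7.6 az 5.3 roll 2 J[  57   17  -24    8  -45 -149] [[-17.    1.8  72.3]]
3 P[0.506 0.361 0.118] th 7.6 az 5.3 roll 2 J[  57   17  -24    8  -45 -149] [[-17.    1.8  72.3]]
4 P[0.506 0.361 0.102] th 7.6 az 5.3 roll 2 J[  57   18  -25    9  -43 -150] [[-16.9   1.1  56.2]]
5 P[0.507 0.361 0.082] th 7.6 az 5.3 roll 2 J[  57   20  -26    9  -40 -150] [[-16.3   1.4  36.1]]
6 P[0.506 0.361 0.065] th 7.6 az 5.3 roll 2 J[  57   21  -27   10  -38 -151] [[-17.    1.8  18.8]]
7 P[0.505 0.362 0.055] th 7.6 az 5.3 roll 2 J[  57   21  -28   10  -36 -152] [[-17.6   2.1   8.7]]
8 P[0.506 0.362 0.05 ] th 7.6 az 5.3 roll 2 J[  57   22  -28   10  -36 -152] [[-17.    2.1   3.7]]
9 P[0.506 0.362 0.05 ] th 7.6 az 5.3 roll 2 J[  57   22  -28   10  -36 -152] [[-17.    2.1   3.7]]
```

```bash
python3 -m handwheel '[1.6,-4.7,-2.2,-3, 3.3,-9.4,-4.5,-6.4, 4.9,-14,-6.7,-6.4, 4.9,-14,-6.7,-6.4, 6.5,-13.8,-6.8,-6.4, 8.5,-13.6,-6.8,-6.4, 10.2,-13.3,-6.8,-6.4, 11.2,-13.1,-6.8,-6.4, 11.8,-13.1,-6.8,-6.4, 11.8,-13.1,-6.8,-6.4]' 6.5 20
python3 - <<'E'
from s6 import *
print(np.round(toh(p)*1000,1),np.round(Rh.T@M,3));snap('wrist',10)
E
```

```text
time_s: 43.15
tcp_pos: [0.5058, 0.3624, 0.0495]
eef_rot: [-88.6, 82.4, 5.0]
contact_force: [0.3, 0.7, -0.2]
gripper_width: 0.0653
43.15 P[0.506 0.363 0.05 ] th 7.6 az 5.0 roll 1 J[  57   22  -28   10  -36 -152] [0.506 0.362 0.05 ] [ 0.3  0.7 -0.2]
[[-17.1   2.7   3.5]] [[ 0.133 -0.991 -0.002]
 [ 0.003 -0.002  1.   ]
 [-0.991 -0.133  0.003]]
```

View pics/wrist10.png

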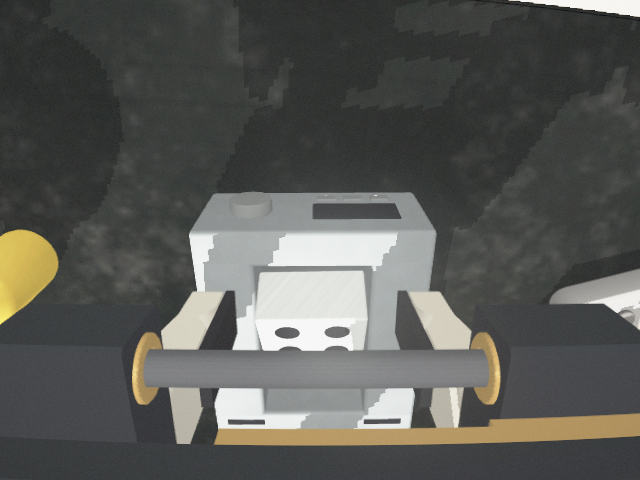

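```bash
python3 -m handwheel '[0.15,0,0,0, 0.15,0,0,0, 0.15,0,0,0, 0.15,0,0,0, 0.15,0,0,0, 0,0,0,0, -0.6,-0.1,0,0, -1.2,-0.2,0,0, -1.8,-0.2,0,0, -2.5,-0.3,0,0]' 3.5 30
python3 - <<'E'
from s6 import *
print(np.round(toh(p)*1000,1),s['gripper_width'],np.round(s['contact_force'],2),np.round(s['moment'],3));snap('wrist',11);snap('scene',11);crop('scene11',230,190,430,340,4,'cs11')
E
```

```text
time_s: 44.45
tcp_pos: [0.5054, 0.3622, 0.0754]
eef_rot: [-88.5, 82.4, 5.1]
contact_force: [0.3, 0.6, -1.7]
gripper_width: 0.0438
44.45 P[0.505 0.362 0.076] th 7.6 az 5.1 roll 2 J[  57   20  -27   10  -39 -151] [0.505 0.362 0.075] [ 0.3  0.6 -1.7]
[[-17.5   2.6  29.4]] 0.043774152292518465 [ 0.27  0.61 -1.74] [-0.093  0.548  0.021]
```

View pics/wrist11.png

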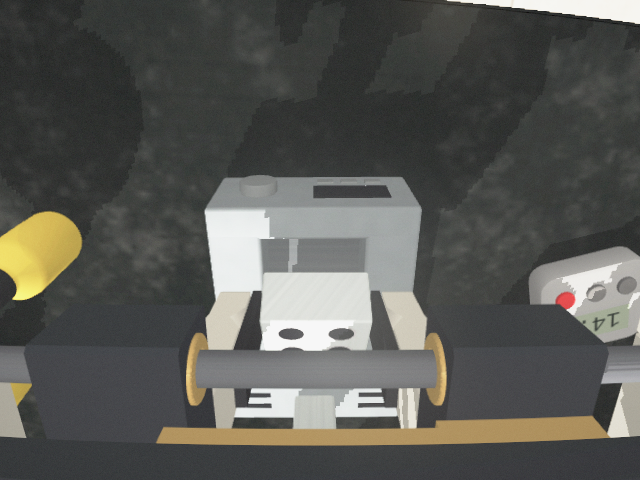

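View pics/cs11.png

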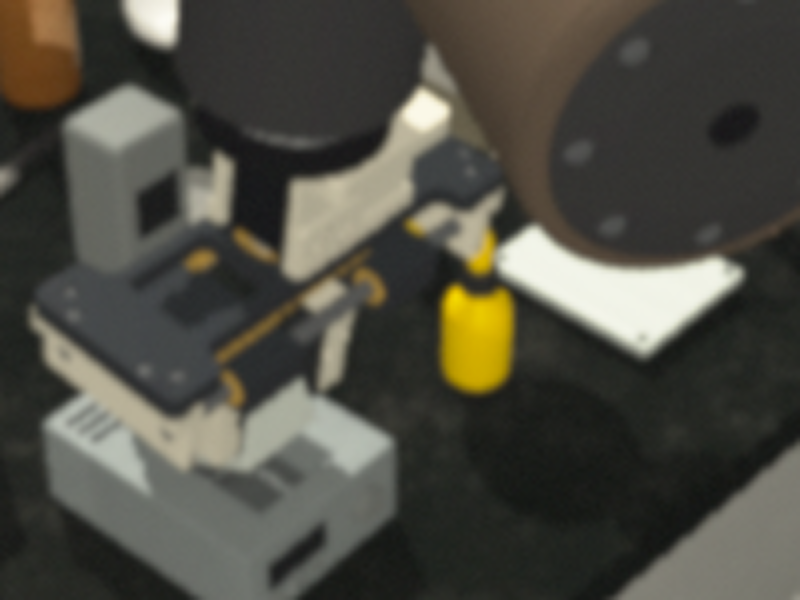

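```bash
cat > s14.py <<'E'
from s6 import *
P1,M1=fk(j,PK)
jj=j
for w_,tn in(([.495,.362,.085],0),([.475,.362,.105],0),([.462,.36,.13],0),([.455,.345,.155],0),([.455,.305,.165],1),([.458,.26,.165],2),([.462,.215,.165],2.5),([.47,.17,.165],2.5),([.478,.135,.165],2.5),([.4825,.111,.162],2.5)):
    sh=M1.T@(np.array(w_)-P1)*100;jj=row(jj,np.array(w_),M1@ex('x',tn),.6);print(np.round(sh,1),tn,desc(jj))
E
python3 s14.py
```

```text
44.55 P[0.506 0.363 0.076] th 7.7 az 5.7 roll 2 J[  57   20  -27   10  -39 -151] [0.506 0.363 0.076] [ 0.5 -0.1 -1.7]
[-1.  1. -0.] 0 P[0.495 0.362 0.085] th 7.7 az 5.7 roll 2 J[  58   19  -27   10  -40 -152]
[-3.3  2.7  0.1] 0 P[0.475 0.362 0.105] th 7.7 az 5.7 roll 2 J[  60   16  -28    9  -42 -153]
[-5.9  3.6  0. ] 0 P[0.462 0.36  0.13 ] th 7.7 az 5.7 roll 2 J[  61   13  -27    9  -45 -154]
[-8.5  4.1 -1.4] 0 P[0.455 0.345 0.155] th 7.7 az 5.7 roll 2 J[  61   10  -27    9  -48 -153]
[-9.6  4.2 -5.4] 1 P[0.455 0.305 0.165] th 7.7 az 5.7 roll 3 J[  59    8  -29    8  -49 -151]
[-9.6  4.2 -9.9] 2 P[0.458 0.26  0.165] th 7.7 az 5.7 roll 4 J[  55    5  -32    8  -48 -149]
[ -9.6   4.1 -14.4] 2.5 P[0.462 0.215 0.165] th 7.7 az 5.7 roll 5 J[  51    3  -34    7  -48 -145]
[ -9.5   3.6 -19. ] 2.5 P[0.47  0.17  0.165] th 7.7 az 5.7 roll 5 J[  46    2  -35    7  -47 -140]
[ -9.5   3.  -22.5] 2.5 P[0.478 0.135 0.165] th 7.7 az 5.7 roll 5 J[  42    2  -35    6  -47 -135]
[ -9.1   2.7 -25. ] 2.5 P[0.482 0.111 0.162] th 7.7 az 5.7 roll 5 J[  39    2  -35    6  -47 -132]
```

```bash
python3 -m handwheel '[-1,1,0,0, -3.3,2.7,0.1,0, -5.9,3.6,0,0, -8.5,4.1,-1.4,0, -9.6,4.2,-5.4,1, -9.6,4.2,-9.9,2, -9.6,4.1,-14.4,2.5, -9.5,3.6,-19,2.5, -9.5,3,-22.5,2.5, -9.1,2.7,-25,2.5]' 3.5 30
python3 - <<'E'
from s6 import *
print(s['gripper_width'],np.round(s['contact_force'],2));snap('wrist',12);snap('scene',12)
crop('scene12',280,100,480,250,4,'cs12')
E
```

```text
time_s: 45.8
tcp_pos: [0.482, 0.1086, 0.1612]
eef_rot: [-85.7, 82.3, 5.3]
contact_force: [0.4, -0.4, -2.1]
gripper_width: 0.0435
45.8 P[0.482 0.109 0.162] th 7.7 az 5.3 roll 4 J[  39    2  -35    6  -47 -132] [0.482 0.109 0.161] [ 0.4 -0.4 -2.1]
0.04346178934297811 [ 0.43 -0.4  -2.15]
```

View pics/wrist12.png

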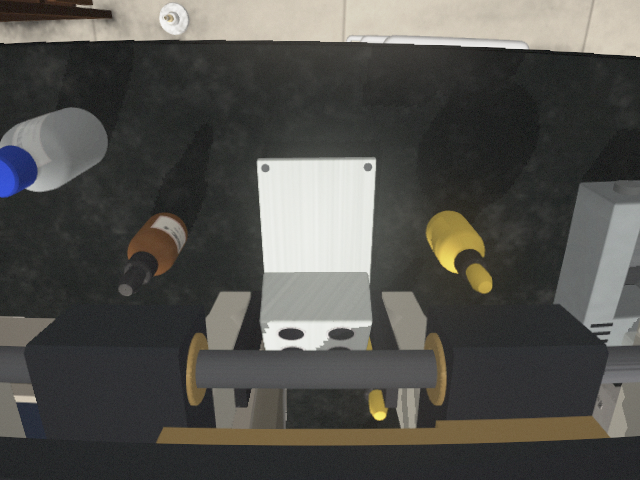

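View pics/cs12.png

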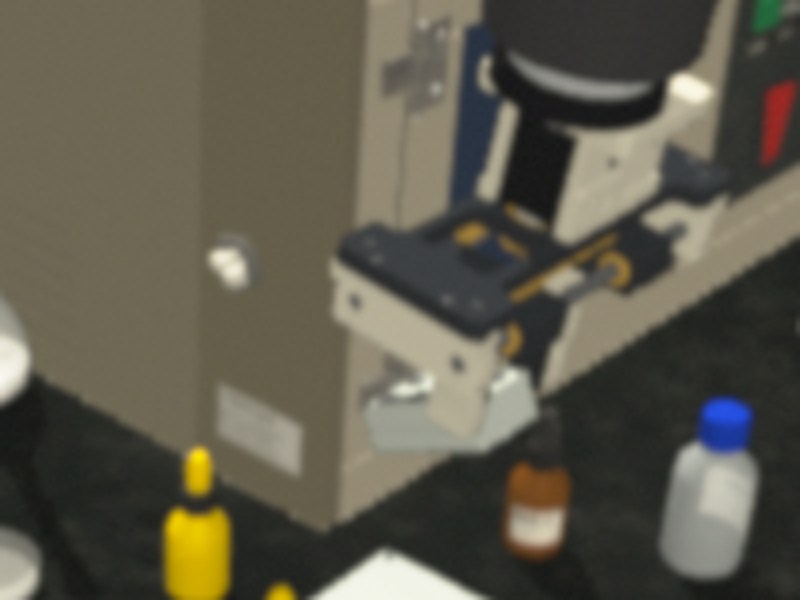

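Run:
```python
from s6 import *
c=load('wrist12')
print(proj(c,[p+[-.0142,0.022,-.0104],p+[-.0142,-0.022,-.0104],p+[-.0041,-.022,.0114]]))
a,b=onz(c,258,158,.012),onz(c,376,157,.012);print(a,b,(a+b)/2,np.degrees(np.arctan2(-(b-a)[0],(b-a)[1])))
P1,M1=fk(j,PK)
for w_ in([.496,.1105,.10],[.496,.1105,.056],[.4835,.1105,.029]): print(w_,np.round(M1.T@(np.array(w_)-p)*100,2))
# jaw axis azimuth
print(np.degrees(np.arctan2(M[1,2],M[0,2]))-90)
```

```text
45.9 P[0.482 0.108 0.161] th 7.6 az 4.9 roll 4 J[  39    2  -35    6  -47 -132] [0.481 0.108 0.16 ] [ 0.2  1.3 -1.7]
[[364.98528312 266.32791549]
 [258.67306093 265.0581792 ]
 [253.49450509 316.43300999]]
[0.45933218 0.07045468 0.012     ] [0.45726604 0.15248475 0.012     ] [0.45829911 0.11146972 0.012     ] 1.4428365136858567
[0.496, 0.1105, 0.1] [ 6.18 -0.65  0.19]
[0.496, 0.1105, 0.056] [10.54 -0.07  0.15]
[0.4835, 0.1105, 0.029] [13.06  1.53  0.15]
0.9965408604643216
```

```bash
python3 -m handwheel '[2,-0.2,0.1,0, 4,-0.4,0.2,0, 6.2,-0.6,0.2,0, 7.5,-0.4,0.2,0, 8.7,-0.3,0.2,0, 9.5,-0.2,0.2,0, 10,-0.1,0.2,0, 10.4,-0.1,0.2,0, 10.7,-0.1,0.2,0, 10.9,0,0.2,0]' 3.5 20
python3 - <<'E'
from s6 import *
print(s['gripper_width'],np.round(s['contact_force'],2))
for w_ in([.490,.111,.04],[.4835,.111,.029],[.4835,.111,.027]): print(w_,np.round(M.T@(np.array(w_)-p)*100,2))
E
```

```text
time_s: 47.15
tcp_pos: [0.497, 0.1133, 0.0526]
eef_rot: [-85.9, 82.3, 5.1]
contact_force: [-1.9, -0.3, 0.9]
gripper_width: 0.0431
47.15 P[0.497 0.114 0.053] th 7.7 az 5.1 roll 4 J[  38   12  -42    8  -30 -134] [0.497 0.113 0.053] [-1.9 -0.3  0.9]
0.04310390396192743 [-1.92 -0.28  0.95]
[0.49, 0.111, 0.04] [ 1.16  0.86 -0.23]
[0.4835, 0.111, 0.029] [ 2.16  1.65 -0.23]
[0.4835, 0.111, 0.027] [ 2.36  1.68 -0.23]
```

```bash
python3 -m handwheel '[0.3,0.1,0,0, 0.5,0.3,0,0, 0.8,0.5,-0.1,0, 1.1,0.7,-0.1,0, 1.3,0.9,-0.1,0, 1.5,1.1,-0.2,0, 1.7,1.3,-0.2,0, 1.9,1.5,-0.2,0, 2.1,1.6,-0.2,0, 2.1,1.6,-0.2,0]' 3.5 12
python3 - <<'E'
from s6 import *
print(s['gripper_width'],np.round(s['contact_force'],2));snap('wrist',13);snap('scene',13)
crop('scene13',300,150,460,270,5,'cs13')
E
```

```text
time_s: 48.4
tcp_pos: [0.4836, 0.1111, 0.0294]
eef_rot: [-86.1, 82.4, 5.0]
contact_force: [-0.7, 0.5, 0.3]
gripper_width: 0.0437
48.4 P[0.484 0.111 0.03 ] th 7.6 az 5.0 roll 4 J[  39   13  -46   10  -25 -137] [0.484 0.111 0.029] [-0.7  0.5  0.3]
0.043664769570451505 [-0.66  0.47  0.31]
```

View pics/cs13.png

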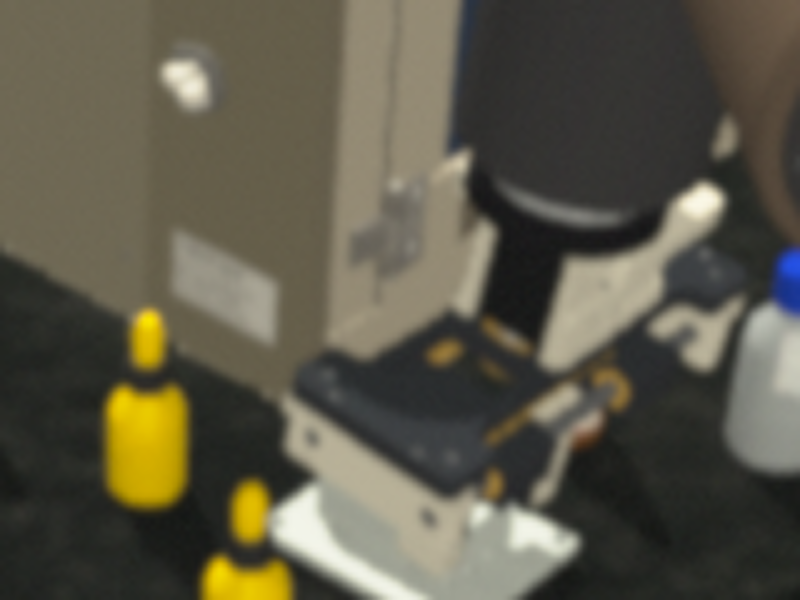

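View pics/wrist13.png

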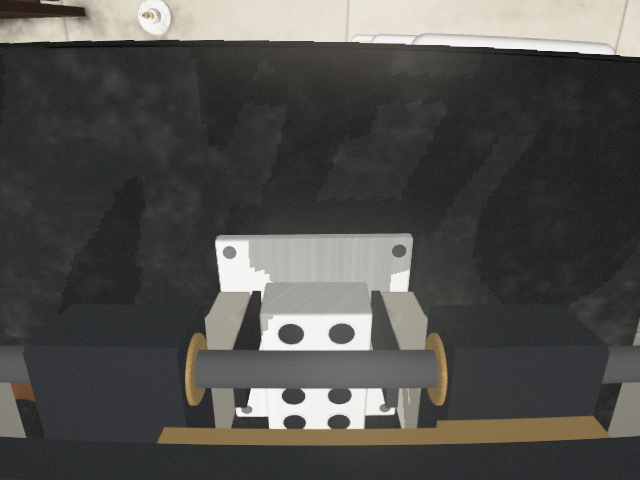

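```bash
python3 -m handwheel '[0.05,0,0,0, 0.1,0,0,0, 0.15,0,0,0, 0.2,0,0,0, 0.25,0,0,0, 0.25,0,0,0, 0.25,0,0,0, 0.25,0,0,0, 0.25,0,0,0, 0.25,0,0,0]' 3.5 8
python3 - <<'E'
from s6 import *
print(s['gripper_width'],np.round(s['contact_force'],2),np.round(s['moment'],2));snap('wrist',14)
E
```

```text
time_s: 49.75
tcp_pos: [0.4841, 0.1111, 0.0276]
eef_rot: [-86.1, 82.3, 5.0]
contact_force: [-4.8, -0.5, 8.5]
gripper_width: 0.044
49.75 P[0.484 0.111 0.028] th 7.7 az 5.0 roll 4 J[  39   13  -46   10  -25 -137] [0.484 0.111 0.028] [-4.8 -0.5  8.5]
0.043968583020606 [-4.76 -0.46  8.49] [-0.22  1.59  0.01]
```

View pics/wrist14.png

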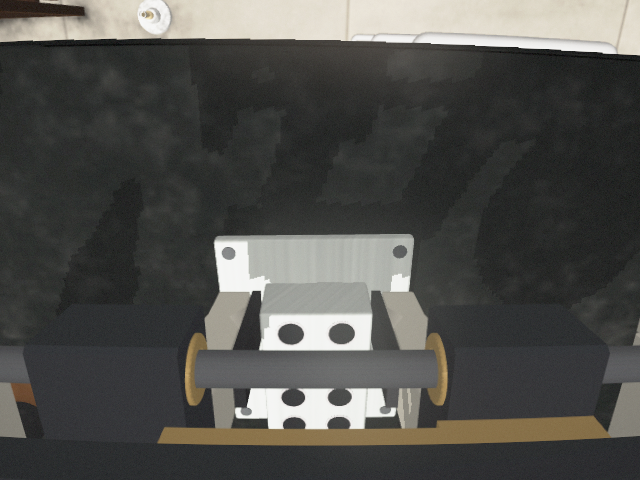

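```bash
python3 -m handwheel '[0.1,0,0,0, 0.1,0,0,0, 0.1,0,0,0, 0.1,0,0,0, -1,-0.1,0,0, -3,-0.4,0,0, -6,-0.8,0,0, -9,-1.2,0,0, -12,-1.6,0,0, -15,-1.6,0,0]' 6 8
python3 - <<'E'
from s6 import *
snap('wrist',15);snap('top',15);snap('scene',15)
E
```

```text
time_s: 51.05
tcp_pos: [0.48, 0.1098, 0.1799]
eef_rot: [-85.7, 82.3, 5.4]
contact_force: [-0.3, 0.5, 0.7]
gripper_width: 0.0599
51.05 P[0.48 0.11 0.18] th 7.7 az 5.4 roll 4 J[  39    1  -34    6  -49 -132] [0.48 0.11 0.18] [-0.3  0.5  0.7]
```

View pics/wrist15.png

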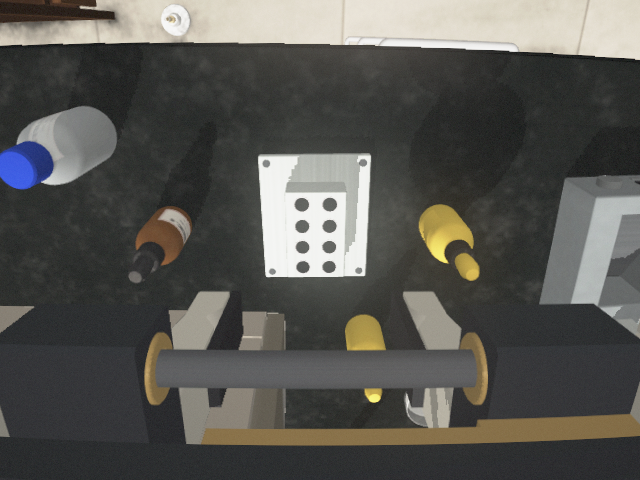

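View pics/top15.png

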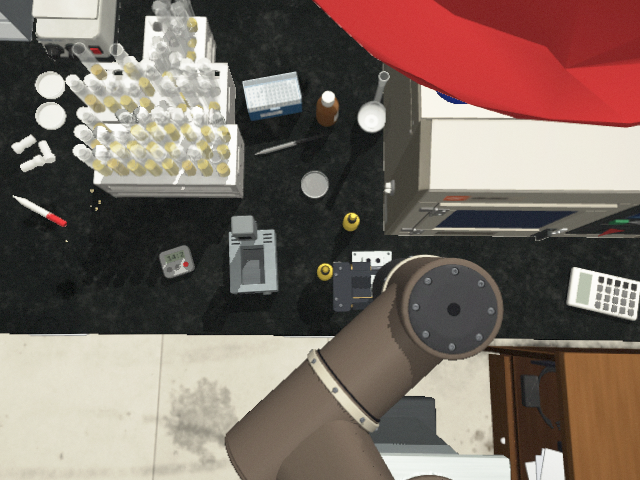

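View pics/scene15.png

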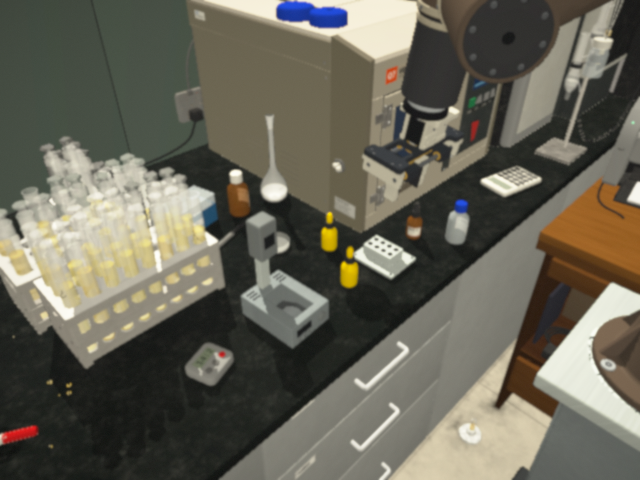

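Run:
```python
from h import *
c=load('wrist15')
crop('wrist15',250,145,385,290,4,'cw15')
b=np.array([onz(c,*q,.036) for q in[(286,193),(346,193),(345,276),(290,276)]]);pl=np.array([onz(c,*q,.012) for q in[(258,155),(371,153),(366,276),(265,277)]])
print(b.mean(0),pl.mean(0),np.round(b,3).tolist(),np.round(pl,3).tolist())
t0,t1=load('top0'),load('top15')
for n,q in dict(timer=(177,261),dish=(315,184)).items():
    u,v=q;d=np.abs(t0['image'][v-20:v+20,u-20:u+20].astype(int)-t1['image'][v-20:v+20,u-20:u+20]).mean();print(n,d)
s0,s1=load('scene0'),load('scene15');print('white',np.abs(s0['image'][195:250,435:480].astype(int)-s1['image'][195:250,435:480]).mean())
```

```text
[0.51437457 0.1136756  0.036     ] [0.51075535 0.11252262 0.012     ] [[0.481, 0.091, 0.036], [0.48, 0.134, 0.036], [0.548, 0.136, 0.036], [0.549, 0.094, 0.036]] [[0.46, 0.07, 0.012], [0.457, 0.153, 0.012], [0.562, 0.156, 0.012], [0.564, 0.072, 0.012]]
timer 2.63375
dish 2.7616666666666667
white 0.9031649831649832
```

View pics/cw15.png

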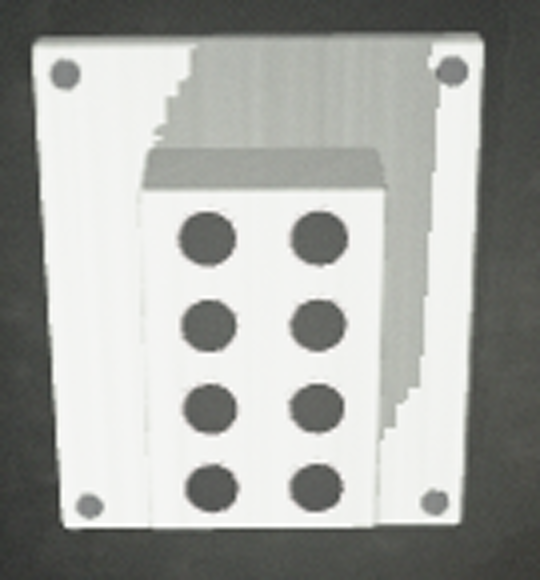

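```bash
python3 -c "
from plant import workorder
print(workorder.close_job())"
```

```text
the job is handed in; nothing more can be done
None
```

The job is done and handed in at about 51 s, but one collision along the way may already count as a failure. The final state looks right in the pictures, but no verdict is reported.

**What I did**
- **Dropper bottle:** I lifted it off the plate and stood it on the worktop at about (0.52, -0.005), roughly 0.12 m from the plate's centre.
- **Tilting the gripper:** The moves offer no tilt, so I tilted the tool by commanding poses past the arm's reach and past the last joint's limit.
- **Rocking the block:** I pressed its back end from about 33° of tilt, keeping an estimated 10 mm or more clear of the sensor head. A picture showed it rocked over with its front end raised.
- **Placing the block:** I brought the tool back near vertical and gripped the raised end. I set the block on the plate back end first and let it pivot flat; the wrist read about 8.5 N before I let go.

**Last checks**
- **Block:** It lies flat, about 4 mm from the plate's centre and aligned with it to within about 1°.
- **Dropper:** It stands upright on the worktop.
- **Bystanders:** The timer, dish and white bottle show no change from the first pictures.
- **Robot:** It was clear of everything, with wrist force below 1 N.

**Possible failure:** At 16.6 s, while I was tilting the tool high up at about z = 0.82 m, the wrist force read (-35, -44, -3) N, about 56 N in all. The tool had run against something overhead, probably the red bowl-like object seen only by the top camera. I backed off at once and nothing visible moved. If the gripper's body or the arm was what touched, that exceeds the 40 N limit, and I could not check which part it was.

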